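# Stow the sinkers in the slotted locker

## Robot

A 6-joint arm with a two-finger parallel gripper is mounted at the origin on the work surface. World frame = base frame: x ahead of the robot, y to its left, z up, the work surface at z = 0. Lengths are in mm, angles in rad, forces in N, time in s.
With the tool pointing down it reaches from about 375 to 900 mm from the base axis. Payload 3.1 kg.
Tool frame: the origin (TCP) lies midway between the tips of the shut fingers; the grasp point (between the pads) lies 19 mm behind it; z points along the fingers, y is the line along which they close (so a half turn about z gives the same grasp; the last joint's range is limited). The gripper opens to 85 mm and grips with 20 to 120 N. Pads are 22 mm wide; open, the fingers measure 114 mm over their backs; the gripper's body (76 mm by 85 mm) begins 54 mm behind the grasp point. The pads swing forward as they close: fully open they stand 13 mm farther back than shut.
Start: joints at [1.163, 0.527, 1.433, -0, 1.181, -0.178], TCP at [142.324, 608.556, 196.61] pointing down, gripper open.
Joint ranges: [-3.08, 3.08], [-0.75, 2.2], [0.22, 2.44], [-1.43, 4.57], [0, 2.65], [-2.85, 2.85]. Speed limits (rad/s): [2.79, 2.79, 3.14, 3.14, 3.14, 3.14].

## Interface

Orientations are given as a 3x3 rotation matrix whose columns are the frame's x, y, z axes.
In Python, from bench import bot, snapshot gives the robot as it stands.
- The arm moves only by the shell command python3 -m pendant 'ROWS'. ROWS is JSON, a list of rows, each a list of 5 numbers: the opening, from 0 (shut) to 1 (fully open), then the shift along the tool's x, y, z scaled (see below), then the turn about the tool's z scaled (see below). In form: [[fingers, dx, dy, dz, spin], ...]. A call has 1 to 5 rows; each row is the pose to reach, as a shift and turn from the pose commanded when the call began, along the tool's axes at that moment; what a row does not reach only later rows make up. The controller multiplies each number of a shift by 500 mm and each number of a turn by 120 degrees. A row lasts 1/12 s, in which the tool goes at most 41.7 mm and 7.16 degrees, less where a joint would pass 70% of its speed; a pose out of reach is approached as far as the arm can. A call with a number of a shift or a turn outside -1 to 1 is refused whole. A call with a gripper value outside its range is refused whole. The fingers move at their own pace and stop on an object; the grip force is fixed at half the most. Time passes only in rows, so rows that repeat a pose let the fingers close. It gives the time, the measured TCP pose, the force, the opening and the grip force at its end, in the units of the state.
- bot.observe(): the state, without advancing time (a new reading comes with each control period).
- snapshot(name): name is "side" or "top"; returns a dict with "img" (480x640x3 uint8, red, green, blue), "z_map" (480x640 float32, mm along the optical axis (not along the pixel's ray), 0 where there is no reading), "K" (3x3 intrinsics, pixels), "D" ([k1, k2, p1, p2, k3] as OpenCV has them; the pictures are not rectified), "world_from_camera" (4x4, takes a point from camera to world coordinates). Camera axes: x right, y up, looking along -z (the intrinsics and any distortion apply to the point x, -y, -z); pixel columns grow to the right and rows downward; lengths in mm; the calibration is good to about 2 mm. A picture is of the moment at which its call begins.
- bot.sign_off(): hands the job in; it is judged then, once.
The state is a dict: "time_s": time; "joints": joint angles; "dq": joint speeds; "joint_efforts": joint torques, N m; "eef_pos": TCP position; "orientation": TCP orientation; "contact_force": force on the tool from outside, world axes, zero at the start; "torque": the same for the moment, N m; "grip_width": opening from 0.0 (shut) to 1.0 (fully open); "finger_force": force on a finger pad.
Only numpy, scipy, OpenCV 4.12 (cv2) and the standard library are available. Lean on these libraries where they do the work, as an engineer would, in place of code of your own. Each camera call takes 0.05 s, during which the arm holds its last target. There are 200 camera calls.

## Task

Slide the locker door fully open, then hang every sinker that stands on the bench in a slot of its own in the locker's deck, body below and collar resting on top, pushed right back to the end of its slot; push the sinker that already hangs there right back too. Then slide the door fully shut, and leave the other tackle where it is.

Things in the scene. Friction and masses are not known exactly. Their poses are not given: they have to be found in the camera images.
- locker: A low pine sinker locker fixed on the bench, like a stemmed-glass rack. Origin: on the bench below the front edge of its slotted deck, midway along the six slots; x points away from the robot into the locker, y left along its front, z up. Deck: 14 mm thick, top 125 mm above the bench, 160 mm deep. The open bay under the slots spans y -164 to 170 mm, floor 8 mm high.
- door (a joint): The locker's sliding metal door in front of the bay, 380 mm wide, 12 mm before the deck edge, from 10 to 106 mm above the bench. 0 m = shut, covering the whole bay; grows as it slides right (locker -y) to its stop at 0.33 m = fully open, parked before the tin drawers. Stays where it is left; takes 2 to 4 N. Its channel's lip is 20 mm high, 22 mm in front of the deck edge.
- handle (a point): On the door handle, a vertical round steel bar 11 mm thick, 50 mm in front of the deck edge; it spans 38 to 98 mm above the bench, its rounded end 5 mm more. This point is on the bar's axis, 96 mm above the bench. Pinch the bar from above, or push it sideways.
- slot1 (a point): Slot 1, the leftmost (locker y +125 mm; pitch 50 mm). The slots run straight along locker x, from the deck's front edge to 72 mm deep, 14 mm wide; rounded noses (18 mm radius) flare the mouths. The point: where the axis of a sinker's shank lies when it touches the slot's end (x 68 mm), level with the deck top. A sinker hung here by its collar has its underside 37 mm above the bench.
- slot2 (a point): The same point in slot 2 (locker y +75 mm).
- slot3 (a point): The same point in slot 3 (locker y +25 mm).
- slot4 (a point): The same point in slot 4 (locker y -25 mm).
- slot5 (a point): The same point in slot 5 (locker y -75 mm).
- slot6 (a point): The same point in slot 6 (locker y -125 mm, the rightmost).
- sinker1: A grey bell-shaped fishing sinker with a brass top, 0.3 to 0.55 kg. Origin: centre of its flat underside; z up its axis. From the underside up: bell 44 mm across and 52 mm high; steel shank 8 mm thick; brass collar 26 mm across from 88 to 93 mm; brass swivel barrel, a cylinder 16 mm across, from 93 to 130 mm (grip here, any yaw); wire eye to 142 mm. Stands on the bench, or absent.
- sinker2: Another sinker, the same as sinker1; stands on the bench at the start, or is absent.
- sinker3: Another sinker, the same as sinker1; stands on the bench at the start, or is absent.
- sinker4: Another sinker, the same as sinker1; stands on the bench at the start, or is absent.
- sinker5: Another sinker, the same as sinker1; stands on the bench at the start, or is absent.
- hung1: A sinker the same as sinker1 that already hangs in a slot at the start, but 20 to 40 mm forward of the slot's end; or absent: just one of hung1 to hung3 is present.
- hung2: A sinker the same as sinker1 that already hangs in a slot at the start, but 20 to 40 mm forward of the slot's end; or absent: just one of hung1 to hung3 is present.
- hung3: A sinker the same as sinker1 that already hangs in a slot at the start, but 20 to 40 mm forward of the slot's end; or absent: just one of hung1 to hung3 is present.
- float: A cork-bodied green-topped float, 62 mm across, 94 mm high, standing on the bench. Origin under its centre. To be left alone.
- mould: A galvanized sinker mould, 62 mm wide and 38 mm high, 120 mm long with its two wooden handles, on the bench. Origin under the centre of its block. To be left alone.
- cup: A white cup, 72 mm across, 75 mm high, on the bench. Origin under its centre. To be left alone.
- spool: A red-painted wooden reel spool, 68 mm across, 50 mm high, standing on the locker's right-hand deck. Origin under its centre. To be left alone.
- lure1: A brass spinner lure lying on the locker's right-hand deck, 72 mm long, 13 mm high. Origin under its centre. To be left alone.
- lure2: As lure1. To be left alone.
There are look-alikes about, which are no part of the job. Leave any red look-alike of the sinker4 alone.

How it is judged:
By the outcome, as a careful person would: the job done as asked, in the order asked, and still so for the second after the job is handed in, with the robot touching nothing.
Of sinker1, sinker2, sinker3, sinker4, sinker5 only 4 to 5 are there at a start; the rules pass over those that are not, and their reading is None.
Of hung1, hung2, hung3 only 1 to 1 are there at a start; the rules pass over those that are not, and their reading is None.
At some moment in a run one of sinker1, sinker2, sinker3, sinker4, sinker5 may be knocked a few centimetres aside while the robot is not near it.
Once in a run the grip may slacken for a moment while it holds something.
It also fails if it takes over 205 s, if anything falls off the work surface, if the arm or the gripper's body presses on something with over 40 N, if the wrist force passes 120 N, or if a joint passes its speed limit or range.

## Working session

There is one attempt and no reset: what is moved stays moved. The work goes in short steps, Python scripts to look and compute and a shell command to move; the robot and the scene stay as the last step left them, time stands still between calls to the robot, and variables do not carry over. Pictures are saved under pics/ and viewed, at most 14 in all, crops included, and the job is handed in when it is done.

```bash
mkdir -p pics; ls
cat > h.py <<'E'
import numpy as np, cv2
from bench import bot, snapshot
def snap(n,fn=None):
    s=snapshot(n)
    if fn: cv2.imwrite('pics/'+fn,s['img'][:,:,::-1])
    return s
def cloud(s):
    K,D=np.array(s['K'],float),np.array(s['D'],float)
    h,w=s['z_map'].shape
    u,v=np.meshgrid(np.arange(w),np.arange(h))
    p=cv2.undistortPoints(np.stack([u,v],-1).reshape(-1,1,2).astype(np.float64),K,D).reshape(h,w,2)
    z=s['z_map'].astype(float)
    P=np.stack([p[...,0]*z,-p[...,1]*z,-z,np.ones_like(z)],-1)
    W=(P@np.array(s['world_from_camera']).T)[...,:3]
    W[z==0]=np.nan
    return W
E
python3 - <<'E'
from h import *
for n in('top','side'):
    s=snap(n,n+'0.png'); np.savez(n+'0.npz',**s); print(n,np.round(s['world_from_camera'],3).tolist(),np.round(s['K'],1).tolist(),s['D'])
o=bot.observe();print(o)
E
```

```text
pics
top [[-0.091, 0.973, -0.212, 305.557], [-0.996, -0.088, 0.025, 20.656], [0.006, 0.213, 0.977, 1115.625], [0.0, 0.0, 0.0, 1.0]] [[517.2, 0.0, 319.0], [0.0, 517.2, 232.5], [0.0, 0.0, 1.0]] [-0.02623868  0.          0.          0.          0.        ]
side [[-0.838, 0.424, -0.344, 163.946], [-0.545, -0.64, 0.541, 605.208], [0.009, 0.641, 0.768, 950.011], [0.0, 0.0, 0.0, 1.0]] [[586.3, 0.0, 322.9], [0.0, 586.3, 247.9], [0.0, 0.0, 1.0]] [-0.08403162  0.          0.          0.          0.        ]
{'time_s': 0.1, 'joints': array([ 1.16248461e+00,  5.28399178e-01,  1.43376668e+00,  1.60744991e-05,
        1.18141115e+00, -1.78515156e-01]), 'dq': array([ 5.44045803e-04,  6.04683552e-05, -3.03338496e-03, -5.67116687e-05,
        5.55991538e-04, -2.13952161e-04]), 'joint_efforts': array([-4.66736619e-04, -4.43303132e+01, -1.78587377e+01, -2.21661817e-04,
        3.85208696e-03, -1.56018835e-06]), 'eef_pos': array([142.05142033, 607.91418931, 195.71796982]), 'orientation': array([[-9.73711213e-01,  2.27784614e-01, -8.01557318e-04],
       [ 2.27785729e-01,  9.73709590e-01, -1.81532096e-03],
       [ 3.66981863e-04, -1.95018169e-03, -9.99998031e-01]]), 'contact_force': array([1.22357042, 0.03650382, 0.38508342]), 'torque': array([0.02706264, 0.03285238, 0.03762873]), 'finger_force': 0.0, 'grip_width': 1.0010640576229695}
```

View pics/top0.png

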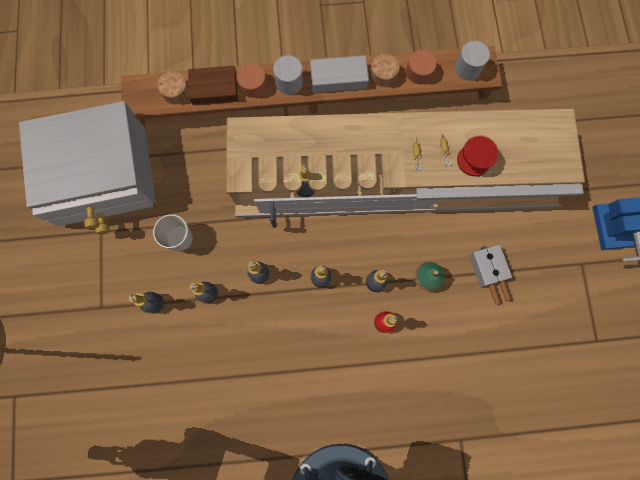

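View pics/side0.png

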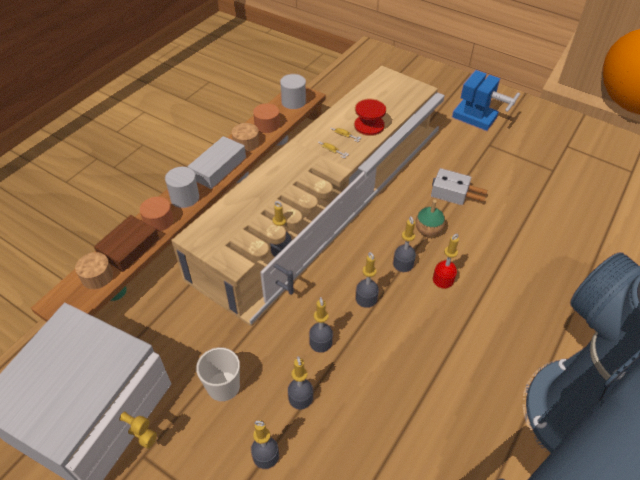

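The top view shows five grey sinkers in a row at about (150,301), (205,291), (258,271), (320,276) and (377,280), and a red look-alike at (386,321). One sinker hangs at about (305,183), and the door handle is at (273,214), with the door slightly open. The side view agrees.

```bash
cat > m.py <<'E'
from h import *
from scipy import ndimage as N
S={n:dict(np.load(n+'0.npz')) for n in('top','side')}
C={n:cloud(S[n]) for n in S}
for n in C:
    W=C[n]; z=W[...,2]; img=S[n]['img'].astype(int)
    hsv=cv2.cvtColor(S[n]['img'],cv2.COLOR_RGB2HSV)
    brass=(hsv[...,0]>15)&(hsv[...,0]<32)&(hsv[...,1]>150)&(z>85)&(z<175)&(W[...,0]>200)
    m=(z>88)&(z<150)&(W[...,0]<560)&(W[...,0]>250)
    l,k=N.label(N.binary_dilation(m,iterations=1)&(z>80))
    print(n)
    for i in range(1,k+1):
        q=W[(l==i)&(z>88)]
        if len(q)<15: continue
        print(len(q),np.round(np.median(q,0)),np.round(np.ptp(q,0)),'ztop',np.round(np.percentile(q[:,2],95)), N.center_of_mass(l==i))
    d=(abs(z-125)<6)
    l,k=N.label(d); c=np.bincount(l.ravel());c[0]=0
    for j in np.argsort(c)[-2:]:
        q=W[l==j]; r=cv2.minAreaRect(q[:,:2].astype(np.float32)); print('deck',c[j],np.median(q[:,2]),r,np.round(cv2.boxPoints(r)))
E
python3 m.py
```

```text
top
128 [ 559. -520.  113.] [ 8. 72. 21.] ztop 117.0 (np.float64(193.296875), np.float64(567.1796875))
907 [ 500. -636.  109.] [127.  52.  28.] ztop 113.0 (np.float64(219.80667320902845), np.float64(628.3297350343474))
129 [465. 128. 112.] [22. 23. 53.] ztop 140.0 (np.float64(267.1145038167939), np.float64(253.32824427480915))
133 [444.  -1. 103.] [23. 24. 55.] ztop 140.0 (np.float64(271.6015037593985), np.float64(320.30075187969925))
141 [ 425. -116.  105.] [25. 24. 54.] ztop 139.0 (np.float64(275.93617021276594), np.float64(380.13475177304963))
15 [ 425. -229.   94.] [6. 8. 8.] ztop 97.0 (np.float64(272.5), np.float64(434.5))
150 [433. 238. 106.] [26. 24. 54.] ztop 139.0 (np.float64(288.2857142857143), np.float64(197.80519480519482))
174 [423. 356. 106.] [25. 22. 55.] ztop 136.0 (np.float64(298.97714285714284), np.float64(137.6057142857143))
139 [ 339. -123.  101.] [24. 23. 56.] ztop 139.0 (np.float64(320.021582733813), np.float64(389.32374100719426))
deck 6100 129.3784078191706 ((727.4251708984375, 470.5169677734375), (192.0806121826172, 222.58990478515625), 7.013145923614502) [[6
[... 1131 characters left out ...]
1 [465. 137. 108.] [26. 26. 55.] ztop 137.0 (np.float64(311.3611111111111), np.float64(320.16269841269843))
262 [432. 249. 107.] [23. 23. 54.] ztop 139.0 (np.float64(370.155303030303), np.float64(298.86742424242425))
289 [421. 365. 110.] [25. 25. 55.] ztop 139.0 (np.float64(432.0034602076125), np.float64(260.8096885813149))
deck 3264 129.64906551814425 ((708.7772827148438, 471.1567687988281), (160.04010009765625, 221.0333251953125), 8.552460670471191) [[613. 569.]
 [646. 350.]
 [804. 374.]
 [771. 592.]]
deck 15974 125.80498784894598 ((676.9931030273438, -192.68576049804688), (726.7996215820312, 165.4655303955078), 86.5564193725586) [[ 573. -550.]
 [ 738. -560.]
 [ 781.  165.]
 [ 616.  175.]]
```

```bash
cat > fit.py <<'E'
from h import *
from scipy.optimize import least_squares, minimize
def barrel(Ws,xy,z0=95,z1=129,rad=22):
    q=np.vstack([W[(W[...,2]>z0)&(W[...,2]<z1)&(np.hypot(W[...,0]-xy[0],W[...,1]-xy[1])<rad)] for W in Ws])
    r=least_squares(lambda c:np.hypot(q[:,0]-c[0],q[:,1]-c[1])-8,xy,loss='soft_l1',f_scale=1.5)
    return r.x,len(q)
def frame():
    f=dict(np.load('lock.npz')); return f['o'],f['R']
E
cat > m2.py <<'E'
from fit import *
S={n:dict(np.load(n+'0.npz')) for n in('top','side')}
C={n:cloud(S[n]) for n in S}
for xy in [(425,-115),(444,2),(465,132),(432,244),(422,361)]:
    print(xy,*[np.round(barrel([W],xy)[0],1) for W in C.values()],np.round(barrel(C.values(),xy)[0],1))
# locker: template on top & side deck pixels in z 122..129
def inside(X,Y):
    m=(X>0)&(X<160)&(Y>-175-200)&(Y<175)
    for k in range(6):
        yc=125-50*k; a=abs(Y-yc)
        s=(X<72)&(a<7)&((X<65)|(np.hypot(X-65,a)<7))
        fl=(X<18)&(a>=7)&(a<25)&(np.hypot(X-18,a-25)>18)
        m&=~(s|fl)
    return m
for n in ('top','side'):
    W=C[n]; q=W[(W[...,0]>560)&(W[...,0]<800)&(W[...,1]<200)&(W[...,1]>-170)&(W[...,2]>-20)&(W[...,2]<128)]
    # rows of deck vs nondeck points
    d=(q[:,2]>120)
    def cost(p):
        th=p[2];c,s=np.cos(th),np.sin(th);u=q[:,0]-p[0];v=q[:,1]-p[1]
        X=c*u+s*v;Y=-s*u+c*v; m=(X>-8)&(X<100)&(abs(Y)<150)
        return -np.sum(np.where(d[m],1,-1)*np.where(inside(X[m],Y[m]),1,-1))
    best=None
    for x in np.arange(596,620,2):
        for y in np.arange(-40,40,2):
            for t in (-.052,-.056,-.06):
                k=cost((x,y,t))
                if best is None or k<best[0]: best=(k,(x,y,t))
    r=minimize(cost,best[1],method='Nelder-Mead',options=dict(initial_simplex=[np.array(best[1])+e for e in ([0,0,0],[2.5,0,0],[0,2.5,0],[0,0,.006])]))
    print(n,best,r.x,r.fun)
    p=r.x;c,s=np.cos(p[2]),np.sin(p[2]);R=np.array([[c,-s],[s,c]]);
    L=(W[...,:2]-p[:2])@R
    h=W[(W[...,2]>136)&(W[...,2]<165)&(L[...,0]>0)&(L[...,0]<70)&(abs(L[...,1])<150)]
    print('hung',len(h),np.median(h,0) if len(h) else '')
    if len(h):
        b,_=barrel([W],np.median(h,0)[:2],133,165); print(b,'locker',(b-p[:2])@R)
    g=W[(W[...,2]>50)&(W[...,2]<107)&(L[...,0]<-43)&(L[...,0]>-60)&(abs(L[...,1])<160)]
    print('handle',len(g),np.median(g,0) ,(np.median(g,0)[:2]-p[:2])@R, g[:,2].max() if len(g) else 0)
E
python3 m2.py
```

```text
(425, -115) [ 427.9 -118.7] [ 428.  -118.2] [ 428.  -118.3]
(444, 2) [447.8  -0.7] [447.8  -1.1] [447.8  -1. ]
(465, 132) [468.2 130.9] [468.3 131.2] [468.3 131.1]
(432, 244) [436.  242.7] [435.9 244.3] [435.7 243.8]
(422, 361) [424.5 360.8] [424.4 361.7] [424.4 361.3]
top (np.int64(-5297), (np.int64(600), np.int64(-8), -0.06)) [ 5.99845369e+02 -8.73019222e+00 -5.76415538e-02] -5323.0
hung 39 [633.04743038  14.4010762  149.40790934]
[639.63987727  14.31549383] locker [38.40076357 25.29995874]
handle 35 [559.91246503  87.25110531  84.5419559 ] [-45.39603053  93.52137022] 103.94017137897333
side (np.int64(-5158), (np.int64(600), np.int64(-10), -0.056)) [ 5.99721983e+02 -1.02878893e+01 -5.52126003e-02] -5181.0
hung 91 [635.26351385  20.65793412 150.33660758]
[640.10255934  14.85259479] locker [38.9316773 27.3305584]
handle 67 [560.14713703  91.14411418  80.27356613] [-45.11202004  99.09351839] 104.5300946062066
```

```bash
cat > m3.py <<'E'
from fit import *
for n in('top','side'):
    W=cloud(dict(np.load(n+'0.npz'))); th=-.056; c,s=np.cos(th),np.sin(th); R=np.array([[c,-s],[s,c]])
    L=(W[...,:2]-[600,-9])@R; z=W[...,2]; d=abs(z-125.5)<5
    print(n)
    for lab,f in (('slot',lambda y:np.min([abs(y-(125-50*k)) for k in (0,1,3,4,5)],0)<3),('nose',lambda y:np.min([abs(y-(100-50*k)) for k in (0,1,2,3,4)],0)<4)):
        m=f(L[...,1])&(z>-30)&(z<140)
        print(lab,[(x,round(float(d[m&(abs(L[...,0]-x)<1.5)].mean()),2),round(float(np.median(z[m&(abs(L[...,0]-x)<1.5)])))) for x in list(range(-22,24,3))+list(range(56,90,3))])
    # y profile at depth 30..60
    m=(L[...,0]>35)&(L[...,0]<65)&(z<135)&(z>-30)
    for k in range(6):
        yy=L[...,1][m&~d&(abs(L[...,1]-(125-50*k))<20)]; print(k+1,len(yy),np.round(np.percentile(yy,[5,50,95]),1))
    b=d&(abs(L[...,1])<150)&(L[...,0]>100); print('back',np.percentile(L[...,0][b],[99,99.9]))
    for y0 in (100,-100,-300): 
        q=d&(abs(L[...,1]-y0)<60)&(L[...,0]>140); print('back at',y0,np.percentile(L[...,0][q],99)) 
    q=d&(L[...,0]>90)&(L[...,0]<150); print('left/right edge',np.percentile(L[...,1][q],[.2,99.8]))
E
python3 m3.py
```

```text
topm3.py:8: RuntimeWarning: Mean of empty slice.
  print(lab,[(x,round(float(d[m&(abs(L[...,0]-x)<1.5)].mean()),2),round(float(np.median(z[m&(abs(L[...,0]-x)<1.5)])))) for x in list(range(-22,24,3))+list(range(56,90,3))])
  ret = ret.dtype.type(ret / rcount)
  return _methods._mean(a, axis=axis, dtype=dtype,
Traceback (most recent call last):
  File "m3.py", line 8, in <module>
    print(lab,[(x,round(float(d[m&(abs(L[...,0]-x)<1.5)].mean()),2),round(float(np.median(z[m&(abs(L[...,0]-x)<1.5)])))) for x in list(range(-22,24,3))+list(range(56,90,3))])
                                                                    ~~~~~^^^^^^^^^^^^^^^^^^^^^^^^^^^^^^^^^^^^^^^^^^^^^^
ValueError: cannot convert float NaN to integer
```

```bash
sed -i 's/round(float(np.median(z\[m&(abs(L\[...,0\]-x)<1.5)\])))/float(np.median(z[m\&(abs(L[...,0]-x)<1.5)]).round())/' m3.py; python3 -W ignore m3.py
```

```text
top
slot [(-22, 0.0, 0.0), (-19, 0.0, 1.0), (-16, 0.0, 0.0), (-13, 0.0, 12.0), (-10, 0.0, 19.0), (-7, 0.0, 62.0), (-4, 0.0, 105.0), (-1, 0.0, 104.0), (2, nan, nan), (5, nan, nan), (8, nan, nan), (11, nan, nan), (14, nan, nan), (17, nan, nan), (20, nan, nan), (23, nan, nan), (56, 0.0, 8.0), (59, 0.0, 8.0), (62, 0.0, 10.0), (65, 0.0, 10.0), (68, 0.0, 10.0), (71, 0.0, 8.0), (74, 0.0, 9.0), (77, 0.0, 9.0), (80, 0.41, 120.0), (83, 0.68, 124.0), (86, 0.83, 125.0), (89, 0.77, 126.0)]
nose [(-22, 0.0, 1.0), (-19, 0.0, -0.0), (-16, 0.0, 1.0), (-13, 0.0, 12.0), (-10, 0.0, 20.0), (-7, 0.0, 66.0), (-4, 0.0, 104.0), (-1, 0.0, 106.0), (2, nan, nan), (5, nan, nan), (8, 0.48, 120.0), (11, 0.83, 125.0), (14, 1.0, 124.0), (17, 0.97, 126.0), (20, 1.0, 125.0), (23, 1.0, 126.0), (56, 1.0, 125.0), (59, 1.0, 126.0), (62, 1.0, 125.0), (65, 1.0, 126.0), (68, 1.0, 125.0), (71, 1.0, 126.0), (74, 1.0, 126.0), (77, 1.0, 126.0), (80, 1.0, 126.0), (83, 1.0, 126.0), (86, 0.96, 125.0), (89, 0.96, 126.0)]
1 143 [111.  132.8 143.7]
2 144 [61.4 81.2 92.6]
3 21 [ 5.9 22.1 37.3]
4 146 [-41. -28. -12.]
5 137 [-92.7 -81.8 
[... 826 characters left out ...]
 0.0, 106.0), (2, nan, nan), (5, nan, nan), (8, 0.51, 121.0), (11, 0.7, 122.0), (14, 1.0, 126.0), (17, 1.0, 126.0), (20, 1.0, 127.0), (23, 1.0, 126.0), (56, 0.53, 124.0), (59, 0.54, 124.0), (62, 0.51, 123.0), (65, 0.52, 124.0), (68, 0.62, 124.0), (71, 0.71, 126.0), (74, 0.76, 126.0), (77, 0.68, 126.0), (80, 0.76, 126.0), (83, 0.9, 126.0), (86, 0.79, 126.0), (89, 0.87, 125.0)]
1 239 [106.7 119.5 140.3]
2 143 [57.6 74.9 93.5]
3 69 [17.6 35.2 44.3]
4 62 [-42.1 -32.2 -28.6]
5 100 [-90.8 -80.1 -59.4]
6 108 [-142.8 -130.4 -108.6]
back [285.05101051 301.9262574 ]
back at 100 299.79089286075
back at -100 166.62016771656315
back at -300 318.37127862998784
left/right edge [-536.79365144  597.1962638 ]
```

```bash
cat > m4.py <<'E'
from fit import *
for n in('top','side'):
    S=dict(np.load(n+'0.npz')); W=cloud(S); z=W[...,2]
    cam=S['world_from_camera'][:3,3]; t=(125.5-cam[2])/(z-cam[2]); P=cam+(W-cam)*t[...,None]
    th=-.056; c,s=np.cos(th),np.sin(th); R=np.array([[c,-s],[s,c]])
    L=(P[...,:2]-[608,-9])@R
    d=abs(z-125.5)<6; below=z<100
    out=[]
    for k in range(6):
        yc=125-50*k; m=(L[...,0]>25)&(L[...,0]<60)&(abs(L[...,1]-yc)<22)
        # best 14-wide window
        cs=np.arange(-14,14,.5); Y=L[...,1][m]-yc; dd=d[m]; bb=below[m]
        sc=[np.sum(bb&(abs(Y-a)<7))-np.sum(dd&(abs(Y-a)<7)) for a in cs]; 
        best=cs[np.array(sc)==max(sc)]; out.append((round(float(best.mean()),1),int(max(sc))))
    print(n,out)
    xs=[]
    for k in range(6):
        m=(abs(L[...,1]-(125-50*k)+0)<4)&(L[...,0]>50)&(L[...,0]<95); X=L[...,0][m]; dd=d[m]
        cs=np.arange(60,85,.5); sc=[np.sum(dd&(X>a))-np.sum(dd&(X<a))-np.sum(~dd&(X>a))+np.sum(~dd&(X<a)) for a in cs]; xs.append(float(cs[np.argmax(sc)]))
    print('ends',xs)
E
python3 -W ignore m4.py
```

```text
top [(-1.8, 74), (0.0, 106), (-0.2, 25), (0.5, 105), (0.5, 102), (0.5, 91)]
ends [68.5, 69.0, 69.5, 68.0, 68.5, 69.0]
side [(1.2, 20), (2.0, 4), (0.0, -12), (1.0, -4), (2.5, -19), (0.0, -17)]
ends [67.5, 68.5, 67.5, 67.0, 69.5, 66.5]
```

```bash
python3 -m pendant '[[0,0,0,0,0.06],[0,0,0,-0.08,0.12],[0,0,0,-0.08,0.2],[0,0,0,-0.08,0.27],[0,0,0,-0.08,0.33]]'; python3 -m pendant '[[0,0,0,0,0.06],[0,0,0,0,0.12],[0,0,0,0,0.18],[0,0,0,0,0.24],[0,0,0,0,0.29]]'
```

```text
time_s: 0.52
eef_pos: [142.3, 608.6, 237.0]
orientation: [[-0.652, 0.758, 0.0], [0.758, 0.652, 0.0], [0.0, 0.0, -1.0]]
contact_force: [0.2, -0.9, -0.6]
grip_width: 0.295
finger_force: 0.0
time_s: 0.93
eef_pos: [142.1, 608.1, 236.0]
orientation: [[-0.103, 0.995, -0.001], [0.995, 0.103, -0.001], [-0.001, -0.001, -1.0]]
contact_force: [-0.0, -0.2, 1.3]
grip_width: -0.0
finger_force: 0.0
```

```bash
cat > g.py <<'E'
import sys; from fit import *
O=np.array([606.5,-9.]); th=-.056; c,s=np.cos(th),np.sin(th); R=np.array([[c,-s],[s,c]])
def go(x,y,z):
    o=bot.observe(); T=o['orientation']; p=o['eef_pos']; w=np.r_[O+R@[x,y],z]
    d=T.T@(w-p)/500; a=np.degrees(np.arctan2(T[1,0],T[0,0])-(np.pi/2+th))
    print('t',round(o['time_s'],1),'L',np.round(R.T@(p[:2]-O),1),round(p[2],1),'d',np.round(d,4),'spin',round(a/120,4),'w',round(o['grip_width'],3))
if __name__=='__main__': go(*map(float,sys.argv[1:4]))
E
python3 -m pendant '[[0,-0.06,0.04,0,0.04],[0,-0.12,0.08,0,0.076],[0,-0.18,0.12,0,0.076],[0,-0.24,0.16,0,0.076],[0,-0.3,0.2,0,0.076]]'
python3 g.py -50 136 180
python3 -W ignore - <<'E'
from g import *
for p in [(428,-118.3),(447.8,-1),(468.3,131.1),(435.7,243.8),(424.4,361.3)]: print(np.round(R.T@(np.array(p)-O),1))
E
```

```text
time_s: 1.35
eef_pos: [258.4, 468.7, 236.2]
orientation: [[0.05, 0.999, -0.001], [0.999, -0.05, -0.001], [-0.001, -0.001, -1.0]]
contact_force: [1.2, -0.2, -0.0]
grip_width: 0.002
finger_force: 0.0
t 1.4 L [-374.3  457.5] 236.2 d [-0.6468  0.6447  0.1125] spin 0.003 w 0.002
[-172.1 -119.1]
[-158.9   -0.9]
[-145.8  132.1]
[-184.7  242.8]
[-202.5  359.5]
```

```bash
python3 -m pendant '[[0,-0.05,0.05,0,0.003],[0,-0.1,0.1,0,0.003],[0,-0.15,0.15,0,0.003],[0,-0.2,0.2,0,0.003],[0,-0.25,0.25,0,0.003]]'
python3 -m pendant '[[0,-0.05,0.05,0,0],[0,-0.1,0.1,0,0],[0,-0.15,0.15,0,0],[0,-0.2,0.2,0,0],[0,-0.25,0.25,0,0]]'
python3 -m pendant '[[0,-0.05,0.05,0,0],[0,-0.1,0.1,0.02,0],[0,-0.13,0.13,0.06,0],[0,-0.13,0.13,0.1,0],[0,-0.13,0.13,0.11,0]]'
python3 g.py -50 136 75
```

```text
time_s: 1.77
eef_pos: [377.1, 337.5, 236.3]
orientation: [[0.057, 0.998, -0.001], [0.998, -0.057, -0.0], [-0.0, -0.001, -1.0]]
contact_force: [0.5, 0.7, -0.3]
grip_width: 0.004
finger_force: 0.0
time_s: 2.18
eef_pos: [494.8, 205.7, 236.3]
orientation: [[0.057, 0.998, -0.001], [0.998, -0.057, -0.0], [-0.0, -0.001, -1.0]]
contact_force: [0.4, 0.6, 0.2]
grip_width: 0.001
finger_force: 0.0
time_s: 2.6
eef_pos: [553.8, 137.0, 178.1]
orientation: [[0.06, 0.998, -0.007], [0.998, -0.06, -0.0], [-0.001, -0.007, -1.0]]
contact_force: [-0.8, 0.2, -0.1]
grip_width: 0.0
finger_force: 0.0
t 2.6 L [-60.8 142.8] 178.1 d [-0.0134  0.0231  0.2061] spin -0.0018 w 0.0
```

```bash
python3 -m pendant '[[0,-0.007,0.011,0.05,0],[0,-0.007,0.011,0.1,0],[0,-0.007,0.011,0.16,0],[0,-0.007,0.011,0.21,0],[0,-0.007,0.011,0.21,0]]'
python3 -m pendant '[[0,-0.03,0,0,0],[0,-0.07,0,0,0],[0,-0.11,0,0,0],[0,-0.15,0,0,0],[0,-0.2,0,0,0]]'
python3 g.py -50 -100 72
```

```text
time_s: 3.02
eef_pos: [556.0, 135.3, 72.3]
orientation: [[0.056, 0.998, -0.011], [0.998, -0.056, -0.0], [-0.001, -0.011, -1.0]]
contact_force: [-1.6, -0.3, -0.3]
grip_width: 0.0
finger_force: 0.0
time_s: 3.43
eef_pos: [555.6, 35.4, 78.5]
orientation: [[0.055, 0.999, 0.002], [0.999, -0.055, 0.0], [0.0, 0.002, -1.0]]
contact_force: [0.2, -0.2, -0.3]
grip_width: 0.001
finger_force: 0.0
t 3.4 L [-53.3  41.5] 78.5 d [-0.283   0.0063  0.0129] spin 0.0006 w 0.001
```

Run:
```python
from h import *
s=snap('side'); cv2.imwrite('pics/s1.png',s['img'][80:400,150:500,::-1])
```

```text
(no output)
```

View pics/s1.png

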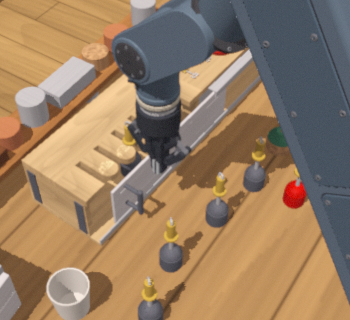

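```bash
python3 -W ignore - <<'E'
from g import *
for s,(u0,u1,v0,v1) in ((dict(np.load('top0.npz')),(262,285,200,232)),(dict(np.load('side0.npz')),(270,305,255,300)),(snap('side'),(270,305,255,300))):
    W=cloud(s)[v0:v1,u0:u1].reshape(-1,3); L=(W[:,:2]-O)@R; m=(L[:,0]<-22)&(W[:,2]>30)
    for lo,hi in((30,60),(60,90),(90,110)):
        k=m&(W[:,2]>lo)&(W[:,2]<hi)
        if k.sum(): print(lo,k.sum(),np.round(np.percentile(L[k],[5,50,95],axis=0),0).tolist(),W[k][:,2].max())
    print()
E
```

```text
30 26 [[-53.0, 89.0], [-43.0, 92.0], [-23.0, 97.0]] 59.40716663595481
60 20 [[-54.0, 89.0], [-52.0, 92.0], [-49.0, 98.0]] 89.68327904011949
90 66 [[-52.0, 90.0], [-39.0, 94.0], [-23.0, 97.0]] 105.31189066573495

30 76 [[-53.0, 92.0], [-42.0, 98.0], [-25.0, 100.0]] 58.61119344097756
60 57 [[-53.0, 94.0], [-50.0, 99.0], [-46.0, 101.0]] 89.6362610635723
90 87 [[-53.0, 92.0], [-43.0, 97.0], [-24.0, 100.0]] 106.5841155322695

30 81 [[-53.0, 93.0], [-43.0, 98.0], [-24.0, 101.0]] 59.46772803925592
60 55 [[-53.0, 94.0], [-50.0, 99.0], [-45.0, 102.0]] 89.95411223611245
90 86 [[-52.0, 93.0], [-44.0, 97.0], [-24.0, 101.0]] 106.04800657983844
```

```bash
python3 -W ignore - <<'E'
from g import *
for n in('side','top'):
    s=snap(n); 
    if n=='top': cv2.imwrite('pics/t1.png',cv2.resize(s['img'][120:320,200:440,::-1],None,fx=3,fy=3))
    p=np.linalg.inv(s['world_from_camera'])@np.r_[bot.observe()['eef_pos'],1]
    print(n,cv2.projectPoints(np.array([[p[0],-p[1],-p[2]]]),np.zeros(3),np.zeros(3),np.array(s['K'],float),np.array(s['D'],float))[0])
    W=cloud(s); L=(W[...,:2]-O)@R; m=(L[...,0]<-28)&(L[...,0]>-120)&(L[...,1]<85)&(L[...,1]>-40)&(W[...,2]>60)
    for z in range(60,150,10):
        k=m&(abs(W[...,2]-z)<5); 
        if k.sum(): print(z,k.sum(),np.round(np.percentile(L[k],[5,50,95],axis=0)).tolist())
o=bot.observe();print(o['joints'],o['eef_pos'])
E
```

```text
side [[[309.77251034 261.85655434]]]
120 27 [[-62.0, 45.0], [-55.0, 49.0], [-41.0, 52.0]]
130 60 [[-64.0, 36.0], [-57.0, 47.0], [-38.0, 51.0]]
140 45 [[-65.0, 40.0], [-58.0, 48.0], [-41.0, 52.0]]
top [[[297.97188279 222.23282849]]]
[-1.38058596e-01  6.03177586e-01  1.71017711e+00  5.45541415e-04
  8.26414319e-01 -8.06140450e-02] [555.68741137  34.9919732   78.1205864 ]
```

View pics/t1.png

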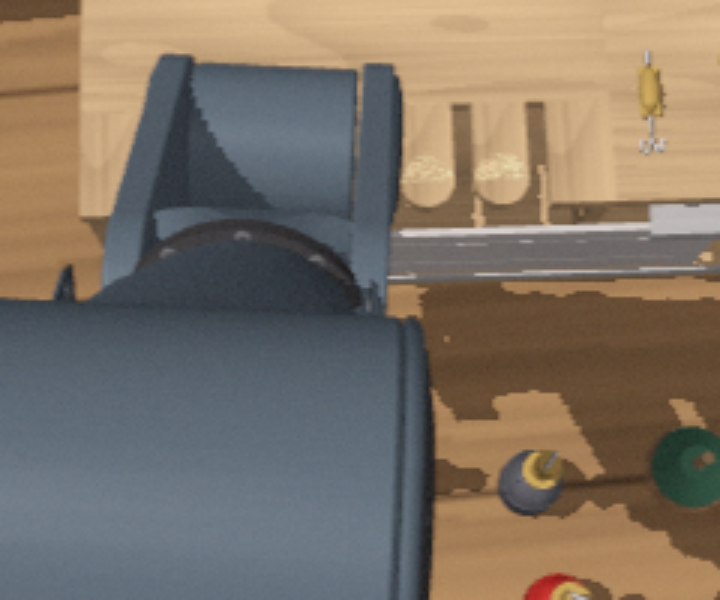

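Run:
```python
from h import *
s=snap('side'); cv2.imwrite('pics/s2.png',cv2.resize(s['img'][190:310,230:380,::-1],None,fx=5,fy=5,interpolation=cv2.INTER_CUBIC))
```

```text
(no output)
```

View pics/s2.png

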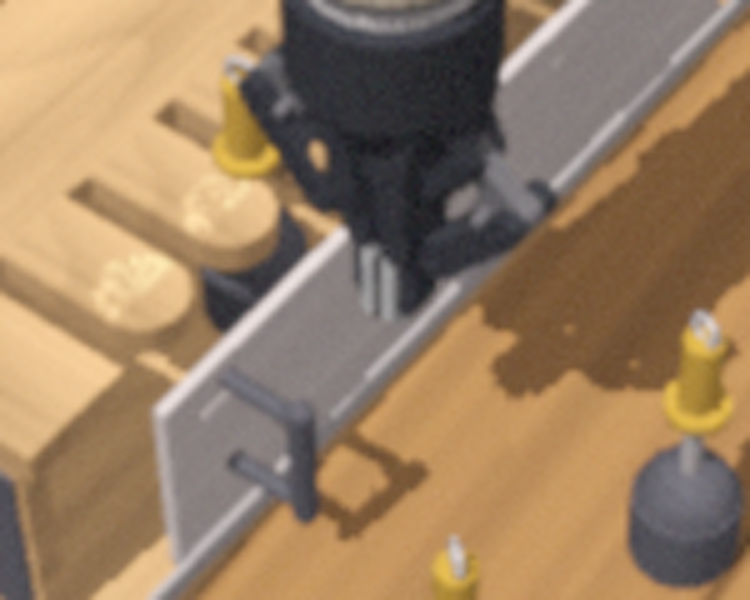

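```bash
python3 -m pendant '[[0,0,0,-0.06,0],[0,0,0,-0.12,0],[0,0.06,0,-0.12,0],[0,0.13,0,-0.12,0],[0,0.2,0,-0.12,0]]'
python3 -m pendant '[[0,0.02,0.01,0,0],[0,0.02,0.01,0,0],[0,0.02,0.01,0,0]]'
python3 -W ignore - <<'E'
from g import *
go(-50,150,55)
o=bot.observe(); P=(o['eef_pos'][:2]-O)@R
for n in('side','top'):
    s=snap(n); W=cloud(s); L=(W[...,:2]-O)@R; m=(np.hypot(*(L-P).transpose(2,0,1))<45)&(W[...,2]>111)
    print(n,P)
    for z in range(110,240,8):
        k=m&(abs(W[...,2]-z)<4)
        if k.sum(): print(z,k.sum(),np.round(np.percentile(L[k]-P,[5,50,95],axis=0)).tolist())
E
```

```text
time_s: 4.1
eef_pos: [561.0, 136.9, 138.2]
orientation: [[0.057, 0.998, 0.002], [0.998, -0.057, 0.0], [0.001, 0.002, -1.0]]
contact_force: [1.1, 0.2, -0.4]
grip_width: 0.001
finger_force: 0.0
time_s: 4.35
eef_pos: [566.1, 145.6, 136.8]
orientation: [[0.054, 0.999, 0.0], [0.999, -0.054, -0.001], [-0.001, 0.0, -1.0]]
contact_force: [-0.6, 0.4, -0.2]
grip_width: 0.001
finger_force: 0.0
t 4.3 L [-49.  152.1] 136.8 d [-0.004  -0.0021  0.1637] spin 0.0011 w 0.001
side [-48.97674301 152.06594235]
174 10 [[-5.0, 6.0], [-3.0, 10.0], [8.0, 11.0]]
182 42 [[-12.0, -3.0], [-4.0, 9.0], [7.0, 12.0]]
190 39 [[-12.0, -0.0], [-5.0, 8.0], [14.0, 13.0]]
198 49 [[-12.0, 3.0], [-3.0, 9.0], [14.0, 13.0]]
206 35 [[-12.0, 6.0], [-5.0, 10.0], [8.0, 13.0]]
214 31 [[-19.0, 7.0], [4.0, 12.0], [15.0, 14.0]]
222 108 [[-26.0, -4.0], [-7.0, 12.0], [29.0, 14.0]]
230 125 [[-33.0, -7.0], [-14.0, 12.0], [34.0, 13.0]]
238 120 [[-38.0, 4.0], [0.0, 12.0], [38.0, 18.0]]
top [-48.97674301 152.06594235]
```

```bash
python3 -W ignore - <<'E'
from g import *
s=dict(np.load('side0.npz'));M=s['world_from_camera']
def ray(u,v):
    p=cv2.undistortPoints(np.array([[[u,v]]],float),s['K'].astype(float),s['D'].astype(float))[0,0]
    d=M[:3,:3]@[p[0],-p[1],-1]; c=M[:3,3]
    return np.r_[R.T@(c[:2]-O),c[2]],np.r_[R.T@d[:2],d[2]]
for u,v in((305,253),(309,253),(313,252)):
    c,d=ray(u,v)
    for y in (41.5,52): print(u,v,'y',y,np.round(c+d*(y-c[1])/d[1],0))
s2=snap('side'); cv2.imwrite('pics/s3.png',cv2.resize(s2['img'][170:310,200:350,::-1],None,fx=4,fy=4,interpolation=cv2.INTER_CUBIC))
p=np.linalg.inv(M)@np.r_[bot.observe()['eef_pos'],1]
print(cv2.projectPoints(np.array([[p[0],-p[1],-p[2]]]),np.zeros(3),np.zeros(3),s['K'].astype(float),s['D'].astype(float))[0])
E
```

```text
305 253 y 41.5 [-43.  42.  99.]
305 253 y 52 [-51.  52. 115.]
309 253 y 41.5 [-52.  42. 106.]
309 253 y 52 [-61.  52. 122.]
313 252 y 41.5 [-62.  42. 116.]
313 252 y 52 [-70.  52. 132.]
[[[269.37268412 279.77524864]]]
```

View pics/s3.png

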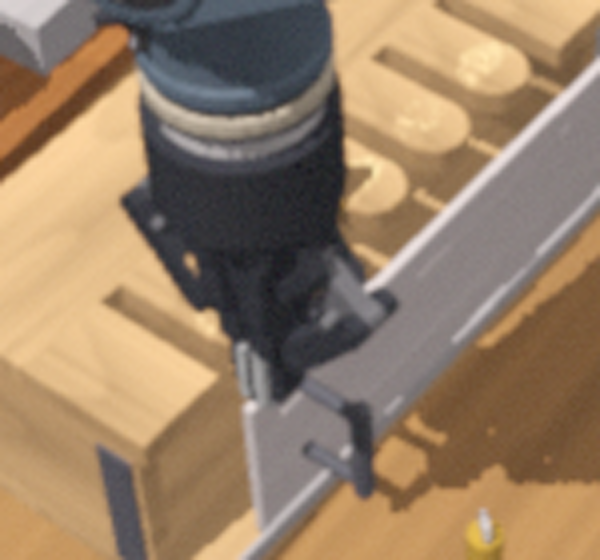

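```bash
python3 -m pendant '[[0,-0.004,0,0.06,0],[0,-0.004,0,0.12,0],[0,-0.004,0,0.18,0],[0,-0.004,0,0.194,0],[0,-0.004,0,0.194,0]]'
python3 -m pendant '[[0,-0.03,0,0,0],[0,-0.06,0,0,0],[0,-0.09,0,0,0],[0,-0.12,0,0,0],[0,-0.15,0,0,0]]'
python3 g.py -50 -200 40
```

```text
time_s: 4.92
eef_pos: [564.0, 141.1, 37.4]
orientation: [[0.059, 0.998, -0.006], [0.998, -0.059, -0.0], [-0.001, -0.006, -1.0]]
contact_force: [-1.1, 0.1, -0.5]
grip_width: 0.003
finger_force: 0.0
time_s: 5.33
eef_pos: [563.3, 67.1, 41.5]
orientation: [[0.058, 0.998, 0.003], [0.998, -0.058, 0.001], [0.001, 0.003, -1.0]]
contact_force: [0.3, 3.2, -2.3]
grip_width: -0.004
finger_force: 1.3
t 5.3 L [-47.4  73.6] 41.5 d [-0.5471 -0.0041  0.0024] spin -0.001 w -0.004
```

```bash
python3 -m pendant '[[0,-0.05,0,0,0],[0,-0.1,0,0,0],[0,-0.15,0,0,0],[0,-0.2,0,0,0],[0,-0.25,0,0,0]]'
python3 -m pendant '[[0,-0.05,0,0,0],[0,-0.1,0,0,0],[0,-0.15,0,0,0],[0,-0.19,0,0,0],[0,-0.22,0,0,0]]'
python3 g.py -50 -200 40
```

```text
time_s: 5.75
eef_pos: [555.8, -58.2, 41.5]
orientation: [[0.058, 0.998, 0.003], [0.998, -0.058, 0.001], [0.001, 0.003, -1.0]]
contact_force: [1.7, 3.3, -1.6]
grip_width: 0.003
finger_force: 1.7
time_s: 6.17
eef_pos: [549.2, -169.2, 41.5]
orientation: [[0.059, 0.998, 0.002], [0.998, -0.059, -0.001], [-0.001, 0.003, -1.0]]
contact_force: [0.7, 2.6, 1.2]
grip_width: 0.005
finger_force: 1.3
t 6.2 L [ -48.2 -163.2] 41.5 d [-0.0737 -0.0034  0.003 ] spin -0.0015 w 0.005
```

```bash
python3 -m pendant '[[0,-0.01,0,0,0],[0,-0.02,0,0,0],[0,-0.03,0,0,0]]'; python3 -m pendant '[[0,-0.01,0,0,0],[0,-0.02,0,0,0]]'
python3 g.py -50 -200 40
```

```text
time_s: 6.42
eef_pos: [548.2, -181.9, 40.5]
orientation: [[0.057, 0.998, 0.001], [0.998, -0.057, -0.0], [-0.0, 0.001, -1.0]]
contact_force: [0.3, 1.6, 0.7]
grip_width: 0.003
finger_force: 0.9
time_s: 6.58
eef_pos: [547.6, -184.4, 40.3]
orientation: [[0.062, 0.998, 0.0], [0.998, -0.062, 0.013], [0.013, -0.0, -1.0]]
contact_force: [9.9, 33.5, 11.7]
grip_width: 0.004
finger_force: 17.4
t 6.6 L [ -49.  -178.5] 40.3 d [-0.0431 -0.0017  0.    ] spin -0.0029 w 0.004
```

```bash
python3 -m pendant '[[0,0.05,0,0,0],[0,0.05,0,-0.08,0],[0,0.05,0,-0.16,0],[0,0.09,0,-0.24,0],[0,0.17,0.02,-0.25,0]]'
python3 -m pendant '[[0,0.07,0.02,0,0],[0,0.14,0.04,0,0],[0,0.2,0.05,0,0],[0,0.24,0.06,0,0]]'
python3 g.py -5 25 102
python3 - <<'E'
from h import *
s=snap('top','top1.png'); np.savez('top1.npz',**s); s=snap('side','side1.png'); np.savez('side1.npz',**s)
E
```

```text
time_s: 7.0
eef_pos: [564.9, -113.2, 170.6]
orientation: [[0.06, 0.998, 0.01], [0.998, -0.06, -0.007], [-0.006, 0.011, -1.0]]
contact_force: [1.4, -0.2, 0.4]
grip_width: 0.001
finger_force: 0.0
time_s: 7.33
eef_pos: [598.1, 12.5, 164.6]
orientation: [[0.053, 0.999, -0.0], [0.999, -0.053, 0.0], [0.0, -0.0, -1.0]]
contact_force: [0.3, -0.2, 0.1]
grip_width: 0.0
finger_force: 0.0
t 7.3 L [-9.5 21. ] 164.6 d [0.008  0.0091 0.1251] spin 0.0012 w 0.0
```

View pics/side1.png

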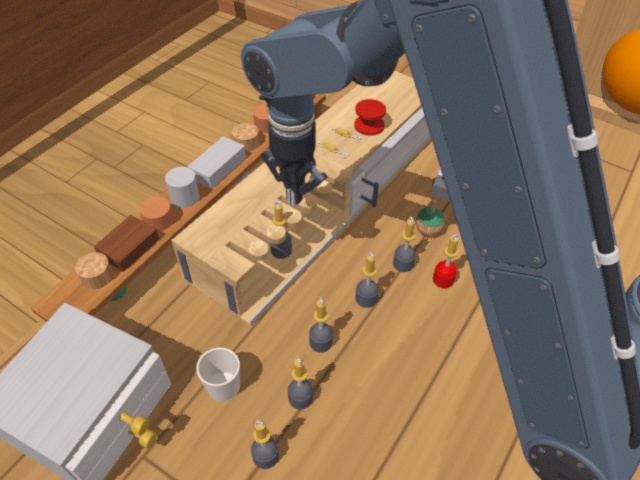

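```bash
python3 -m pendant '[[0,0.008,0,0.05,0],[0,0.008,0,0.1,0],[0,0.008,0,0.125,0],[0,0.008,0,0.125,0]]'
python3 g.py 46 25 102
python3 -m pendant '[[0,0,0.02,0,0],[0,0,0.04,0,0],[0,0,0.06,0,0],[0,0,0.08,0,0]]'
python3 g.py 46 25 102
python3 -m pendant '[[0,0,0.01,0,0],[0,0,0.02,0,0]]'
python3 g.py 46 25 102
```

```text
time_s: 7.77
eef_pos: [595.4, 12.8, 98.6]
orientation: [[0.056, 0.998, -0.007], [0.998, -0.056, 0.0], [-0.0, -0.007, -1.0]]
contact_force: [-0.2, -0.9, -0.6]
grip_width: -0.001
finger_force: 0.0
t 7.8 L [-12.3  21.1] 98.6 d [ 0.0078  0.1165 -0.0077] spin -0.0002 w -0.001
time_s: 8.1
eef_pos: [635.8, 10.1, 103.3]
orientation: [[0.056, 0.998, -0.006], [0.998, -0.056, -0.0], [-0.001, -0.006, -1.0]]
contact_force: [-9.8, 0.7, 12.4]
grip_width: 0.003
finger_force: 6.3
t 8.1 L [28.2 20.7] 103.3 d [0.0086 0.0356 0.0023] spin -0.0001 w 0.003
time_s: 8.27
eef_pos: [646.5, 9.4, 103.5]
orientation: [[0.056, 0.998, -0.004], [0.998, -0.056, -0.001], [-0.001, -0.004, -1.0]]
contact_force: [-5.3, 0.1, 3.4]
grip_width: -0.002
finger_force: 2.5
t 8.3 L [38.9 20.6] 103.5 d [0.0087 0.0143 0.0029] spin -0.0002 w -0.002
```

```bash
python3 -m pendant '[[0,0.006,0.004,-0.004,0],[0,0.008,0.012,-0.006,0]]'
python3 g.py 46 25 102
python3 -m pendant '[[0,0,0.006,0,0],[0,0,0.012,0,0]]'
python3 g.py 46 25 102
```

```text
time_s: 8.43
eef_pos: [653.4, 13.6, 105.2]
orientation: [[0.057, 0.998, -0.002], [0.998, -0.057, -0.0], [-0.0, -0.002, -1.0]]
contact_force: [-2.1, -0.5, -1.2]
grip_width: 0.001
finger_force: 0.8
t 8.4 L [45.6 25.2] 105.2 d [-0.0004  0.0008  0.0065] spin -0.0005 w 0.001
time_s: 8.6
eef_pos: [659.3, 13.5, 105.5]
orientation: [[0.056, 0.998, -0.003], [0.998, -0.056, 0.0], [-0.0, -0.003, -1.0]]
contact_force: [-7.6, 0.7, 6.1]
grip_width: -0.002
finger_force: 4.0
t 8.6 L [51.5 25.5] 105.5 d [-0.0009 -0.011   0.007 ] spin -0.0002 w -0.002
```

```bash
python3 -m pendant '[[0,0,0.006,0,0],[0,0,0.012,0,0]]'
python3 g.py 46 25 102
python3 -W ignore - <<'E'
from g import *
C=[cloud(snap('side'))]
for W in C:
    b,n=barrel([W],O+R@[65,25],133,165); print(n,R.T@(b-O))
E
```

```text
time_s: 8.77
eef_pos: [663.8, 13.4, 106.3]
orientation: [[0.056, 0.998, -0.007], [0.998, -0.056, 0.0], [-0.0, -0.007, -1.0]]
contact_force: [-11.9, -0.1, 15.0]
grip_width: -0.002
finger_force: 8.4
t 8.8 L [55.9 25.6] 106.3 d [-0.0011 -0.0198  0.0087] spin -0.0001 w -0.002
178 [61.50207357 31.79341303]
```

```bash
python3 -m pendant '[[0,0,0.004,0,0],[0,0,0.008,0,0]]'
python3 -m pendant '[[0,0,0,0,0]]'
python3 g.py 46 25 102
python3 -m pendant '[[0,0,-0.03,-0.02,0],[0,0,-0.08,-0.05,0],[0,0,-0.14,-0.12,0],[0,0,-0.22,-0.14,0],[0,0,-0.3,-0.14,0]]'
python3 - <<'E'
from g import *
go(-159,-0.9,150)
for n in('side','top'):
    s=snap(n,n+'2.png');np.savez(n+'2.npz',**s); W=cloud(s); b,k=barrel([W],O+R@[65,25],133,165); print(n,k,R.T@(b-O))
E
```

```text
time_s: 8.98
eef_pos: [667.3, 13.3, 107.5]
orientation: [[0.056, 0.998, -0.007], [0.998, -0.056, 0.0], [-0.0, -0.007, -1.0]]
contact_force: [-13.7, 1.2, 18.9]
grip_width: -0.004
finger_force: 9.9
time_s: 9.07
eef_pos: [668.9, 13.1, 108.0]
orientation: [[0.056, 0.998, -0.003], [0.998, -0.056, -0.0], [-0.0, -0.003, -1.0]]
contact_force: [-10.0, 1.5, 15.9]
grip_width: -0.0
finger_force: 8.1
t 9.1 L [61.1 25.5] 108.0 d [-0.0011 -0.0301  0.0122] spin -0.0001 w -0.0
time_s: 9.48
eef_pos: [526.3, 20.5, 178.5]
orientation: [[0.057, 0.998, 0.012], [0.998, -0.057, -0.002], [-0.001, 0.012, -1.0]]
contact_force: [0.1, 0.7, -0.2]
grip_width: 0.001
finger_force: 0.0
t 9.5 L [-81.8  24.9] 178.5 d [-0.0517 -0.1551  0.0552] spin -0.0004 w 0.001
side 126 [69.78618424 27.03449187]
top 0 [65. 25.]
```

View pics/side2.png

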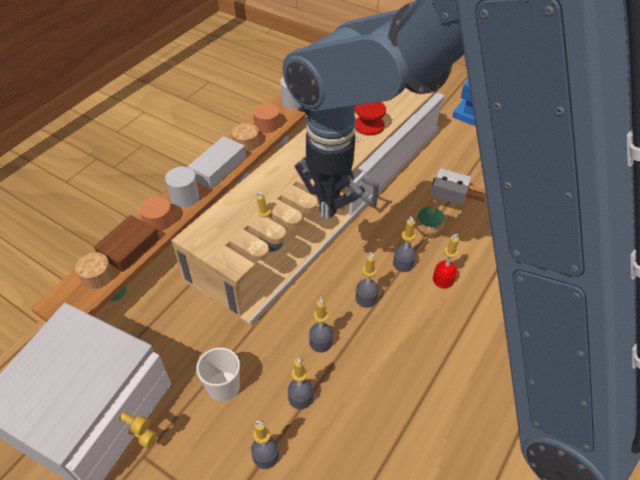

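```bash
python3 -W ignore - <<'E'
from g import *
s=dict(np.load('side2.npz'));M=s['world_from_camera']
cv2.imwrite('pics/s4.png',cv2.resize(s['img'][160:240,280:390,::-1],None,fx=7,fy=7,interpolation=cv2.INTER_CUBIC))
p=np.linalg.inv(M)
e=bot.observe()['eef_pos']
for dz in (0,20,30,40):
    q=p@np.r_[e+[0,0,dz],1]; print(dz,(cv2.projectPoints(np.array([[q[0],-q[1],-q[2]]]),np.zeros(3),np.zeros(3),s['K'].astype(float),s['D'].astype(float))[0].ravel()-[280,160])*7)
E
```

```text
0 [373.42274494 522.40454919]
20 [375.26055713 469.199338  ]
30 [376.19955814 441.99283154]
40 [377.15232006 414.37226478]
```

View pics/s4.png

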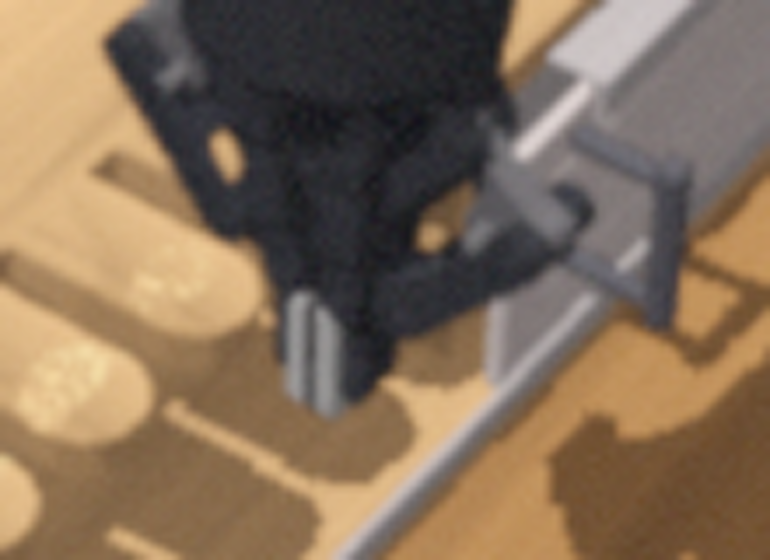

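```bash
python3 -m pendant '[[0,0,-0.02,0.08,0],[0,0,-0.03,0.16,0],[0,0,-0.03,0.24,0],[0,0,-0.03,0.32,0],[0,0,-0.03,0.37,0]]'; python3 -m pendant '[[0,0,0,0.004,0],[0,0,0,0.012,0],[0,0,0,0.02,0]]';python3 -m pendant '[[0,0,0,0.008,0],[0,0,0,0.016,0]]'; python3 -m pendant '[[0,0,0,0.008,0],[0,0,0,0.016,0]]'
```

```text
time_s: 10.0
eef_pos: [507.7, 22.0, -12.9]
orientation: [[0.057, 0.998, 0.0], [0.998, -0.057, -0.0], [0.0, 0.0, -1.0]]
contact_force: [0.8, -0.0, -0.4]
grip_width: 0.003
finger_force: 0.0
time_s: 10.25
eef_pos: [509.4, 21.8, -19.4]
orientation: [[0.057, 0.998, 0.004], [0.998, -0.057, -0.001], [-0.0, 0.004, -1.0]]
contact_force: [0.7, -0.3, 0.1]
grip_width: 0.001
finger_force: 0.0
time_s: 10.42
eef_pos: [509.1, 21.9, -26.9]
orientation: [[0.057, 0.998, 0.004], [0.998, -0.057, -0.001], [-0.001, 0.004, -1.0]]
contact_force: [0.5, 0.7, 0.2]
grip_width: 0.001
finger_force: 0.0
time_s: 10.58
eef_pos: [508.3, 22.0, -34.9]
orientation: [[0.057, 0.998, 0.003], [0.998, -0.057, -0.0], [-0.0, 0.003, -1.0]]
contact_force: [-6.4, 1.7, 64.5]
grip_width: -0.004
finger_force: 31.0
```

```bash
python3 -m pendant '[[0,0,0,-0.08,0],[0.6,0,0,-0.16,0],[0.6,0,0,-0.24,0],[0.6,0,0,-0.32,0],[0.6,0,0,-0.34,0]]'; python3 g.py -159 -1 135; python3 -W ignore - <<'E'
from fit import *
W=cloud(snap('side'))
for p in [(428,-118.3),(447.8,-1),(468.3,131.1),(435.7,243.8),(424.4,361.3)]: print(p,barrel([W],p))
E
```

```text
time_s: 11.0
eef_pos: [511.1, 21.7, 139.6]
orientation: [[0.057, 0.998, 0.011], [0.998, -0.056, -0.002], [-0.001, 0.011, -1.0]]
contact_force: [1.2, -1.1, -0.6]
grip_width: 0.564
finger_force: 0.0
t 11.0 L [-97.   25.3] 139.6 d [-0.0526 -0.1241  0.0079] spin -0.0003 w 0.564
(428, -118.3) (array([ 428.01935764, -118.24978504]), 116)
(447.8, -1) (array([447.76633023,  -0.7916952 ]), 118)
(468.3, 131.1) (array([468.27493013, 131.27953888]), 114)
(435.7, 243.8) (array([436.1193821 , 244.41658183]), 104)
(424.4, 361.3) (array([424.52159199, 361.63623011]), 118)
```

```bash
python3 -m pendant '[[0.6,-0.026,-0.06,0,0],[0.6,-0.053,-0.125,0,0],[0.6,-0.053,-0.125,0,0],[0.6,-0.053,-0.125,0.05,0],[0.6,-0.053,-0.125,0.1,0]]'; python3 g.py -159 -1 64
```

```text
time_s: 11.47
eef_pos: [443.6, -1.1, 83.6]
orientation: [[0.058, 0.998, 0.003], [0.998, -0.058, -0.001], [-0.001, 0.003, -1.0]]
contact_force: [0.6, -0.3, -0.3]
grip_width: 0.6
finger_force: 0.0
t 11.5 L [-163.1   -1.2] 83.6 d [0.0004 0.0081 0.0392] spin -0.0008 w 0.6
```

```bash
python3 -m pendant '[[0.6,0,0.006,0.035,0],[0.6,0,0.006,0.035,0],[0,0,0.006,0.035,0],[0,0,0.006,0.035,0],[0,0,0.006,0.035,0]]'; python3 -m pendant '[[0,0,0,0,0],[0,0,0,0,0],[0,0,0,-0.01,0],[0,0,0,-0.04,0],[0,0,0,-0.08,0]]'; python3 g.py -60 -1 100
cat > hold.py <<'E'
from g import *
o=bot.observe();P=R.T@(o['eef_pos'][:2]-O);zt=o['eef_pos'][2]+33
print('TCP',np.round(P,1),'tip',round(zt,1))
W=cloud(snap('side'));L=(W[...,:2]-O)@R;z=W[...,2]
near=np.hypot(*(L-P).transpose(2,0,1))<40
# bell: points from 50..95 below tip, fit circle radius 22 (lower cylinder part unknown) ; shank/collar
m=near&(z<zt-45)&(z>zt-110)&(z>6); q=W[m]
print('lowest',np.round(np.percentile(q[:,2],[1,5]),1),len(q))
for a,b,r in ((95,75,22),(8,3,13)):
    k=near&(z>zt-a)&(z<zt-b)&(z>4)
    q=L[k]
    if len(q)>8:
        f=least_squares(lambda c:np.hypot(q[:,0]-c[0],q[:,1]-c[1])-r,P,loss='soft_l1'); print('band',a,b,len(q),np.round(f.x-P,1),'L',np.round(f.x,1),'cost',round(f.cost/len(q),2))
E
python3 hold.py
```

```text
time_s: 11.88
eef_pos: [446.7, -0.9, 66.9]
orientation: [[0.057, 0.998, 0.001], [0.998, -0.057, -0.0], [-0.0, 0.001, -1.0]]
contact_force: [0.1, 0.1, 2.1]
grip_width: 0.184
finger_force: 9.1
time_s: 12.3
eef_pos: [444.9, -0.5, 105.9]
orientation: [[0.057, 0.998, -0.004], [0.998, -0.057, 0.001], [0.001, -0.004, -1.0]]
contact_force: [1.1, 0.4, -4.5]
grip_width: 0.166
finger_force: 58.9
t 12.3 L [-161.8   -0.6] 105.9 d [-0.0006  0.2037  0.011 ] spin -0.0005 w 0.166
TCP [-161.8   -0.6] tip 138.9
lowest [40.7 45. ] 574
band 95 75 141 [ 1.7 -0. ] L [-160.1   -0.6] cost 0.31
band 8 3 52 [ 1.7 -2.9] L [-160.2   -3.5] cost 1.34
```

```bash
python3 -m pendant '[[0,-0.02,0.03,-0.008,0],[0,-0.05,0.07,-0.008,0],[0,-0.08,0.12,-0.008,0],[0,-0.12,0.17,-0.008,0],[0,-0.149,0.2,-0.008,0]]'; python3 -m pendant '[[0,0,0,0,0],[0,0,0,0,0]]';  python3 g.py -40 -75 109; python3 hold.py
```

```text
time_s: 12.77
eef_pos: [545.5, -83.1, 110.5]
orientation: [[0.057, 0.998, 0.005], [0.998, -0.057, -0.002], [-0.002, 0.005, -1.0]]
contact_force: [1.2, -0.1, -5.7]
grip_width: 0.165
finger_force: 59.0
time_s: 12.93
eef_pos: [542.5, -81.8, 109.7]
orientation: [[0.058, 0.998, -0.0], [0.998, -0.058, 0.0], [0.0, -0.0, -1.0]]
contact_force: [-1.1, -0.2, -4.7]
grip_width: 0.168
finger_force: 59.0
t 12.9 L [-59.8 -76.3] 109.7 d [0.0027 0.0397 0.0015] spin -0.0011 w 0.168
TCP [-59.8 -76.3] tip 142.7
lowest [44.4 48.7] 518
band 95 75 141 [2.3 0.1] L [-57.5 -76.2] cost 0.45
band 8 3 45 [ 1.6 -2.2] L [-58.2 -78.5] cost 1.26
```

```bash
python3 -m pendant '[[0,0.003,0.02,0,0],[0,0.003,0.06,0,0],[0,0.003,0.1,0,0],[0,0.003,0.15,0,0],[0,0.003,0.2,0,0]]'; python3 -m pendant '[[0,0,0.01,0,0],[0,0,0.02,0,0],[0,0,0.03,0,0],[0,0,0.036,0,0]]';  python3 g.py 66 -75 109; python3 hold.py
```

```text
time_s: 13.4
eef_pos: [642.1, -83.7, 110.0]
orientation: [[0.056, 0.998, -0.001], [0.998, -0.056, 0.001], [0.001, -0.001, -1.0]]
contact_force: [0.1, -0.2, -4.1]
grip_width: 0.166
finger_force: 59.1
time_s: 13.73
eef_pos: [659.0, -85.3, 109.7]
orientation: [[0.056, 0.998, -0.002], [0.998, -0.056, 0.001], [0.001, -0.002, -1.0]]
contact_force: [-0.2, -0.9, -4.6]
grip_width: 0.167
finger_force: 59.1
t 13.7 L [ 56.7 -73.3] 109.7 d [-0.0035  0.0186  0.0014] spin -0.0001 w 0.167
TCP [ 56.7 -73.3] tip 142.7
lowest [44.9 47.4] 93
band 95 75 57 [2.1 0.8] L [ 58.9 -72.4] cost 0.52
band 8 3 46 [ 2.8 -2.6] L [ 59.5 -75.9] cost 1.3
```

```bash
python3 -m pendant '[[0,-0.001,0.006,0,0],[0,-0.002,0.012,0,0],[0,-0.002,0.018,0,0]]'; python3 -m pendant '[[0,0,0.005,0,0],[0,0,0.01,0,0]]';  python3 g.py 66 -75 109
```

```text
time_s: 14.03
eef_pos: [668.6, -87.8, 110.4]
orientation: [[0.057, 0.998, -0.0], [0.998, -0.057, 0.0], [-0.0, -0.0, -1.0]]
contact_force: [0.1, 0.0, -3.8]
grip_width: 0.164
finger_force: 59.1
time_s: 14.2
eef_pos: [670.9, -87.8, 110.1]
orientation: [[0.057, 0.998, -0.007], [0.998, -0.057, 0.001], [0.0, -0.007, -1.0]]
contact_force: [-8.5, 0.1, -0.2]
grip_width: 0.163
finger_force: 59.9
t 14.2 L [ 68.7 -75.1] 110.1 d [ 0.0002 -0.0055  0.0022] spin -0.0003 w 0.163
```

```bash
python3 -m pendant '[[0,0,0,0.006,0],[0,0,0,0.01,0],[0,0,0,0.01,0]]'; python3 -m pendant '[[0.5,0,0,0,0],[0.5,0,0,0,0],[0.5,0,0,0,0],[0.5,0,0,0,0]]'; python3 -m pendant '[[0.5,0,0,-0.04,0],[0.5,0,0,-0.1,0],[0.5,0,-0.04,-0.16,0],[0.5,0,-0.1,-0.16,0],[0.5,0,-0.18,-0.16,0]]'
cat > hung.py <<'E'
from g import *
for n in('side','top'):
    W=cloud(snap(n)); L=(W[...,:2]-O)@R; z=W[...,2]
    for k in range(6):
        y=125-50*k; r=[]
        for a,b,rr in((134,165,8),(40,85,22)):
            m=(z>a)&(z<b)&(abs(L[...,1]-y)<24)&(L[...,0]>30)&(L[...,0]<95); q=L[m]
            if len(q)<12: continue
            f=least_squares(lambda c:np.hypot(q[:,0]-c[0],q[:,1]-c[1])-rr,[68,y],loss='soft_l1'); r.append((len(q),np.round(f.x,1).tolist()))
        t=z[(np.abs(L[...,1]-y)<20)&(abs(L[...,0]-68)<20)&(z<200)]
        if r: print(n,'slot',k+1,r,'top',np.round(np.nanmax(t),0))
for p in [(428,-118.3),(447.8,-1),(468.3,131.1),(436,244.1),(424.4,361.5)]:
    b,k=barrel([W],p); b2,k2=barrel([cloud(snap('side'))],p); print('bench',p,k,np.round(R.T@(b-O),1) if k>30 else '',k2,np.round(R.T@(b2-O),1) if k2>30 else '')
E
python3 -W ignore hung.py; python3 g.py -172 -119 135
```

```text
time_s: 14.45
eef_pos: [670.8, -87.5, 104.4]
orientation: [[0.057, 0.998, -0.007], [0.998, -0.057, 0.001], [0.001, -0.007, -1.0]]
contact_force: [-5.9, -0.2, -4.0]
grip_width: 0.166
finger_force: 59.6
time_s: 14.78
eef_pos: [675.5, -88.4, 106.5]
orientation: [[0.057, 0.998, 0.004], [0.998, -0.057, -0.001], [-0.001, 0.004, -1.0]]
contact_force: [0.1, 0.1, 0.4]
grip_width: 0.5
finger_force: 0.0
time_s: 15.2
eef_pos: [588.1, -84.2, 188.6]
orientation: [[0.056, 0.998, 0.011], [0.998, -0.056, -0.004], [-0.003, 0.011, -1.0]]
contact_force: [0.8, -0.7, -0.5]
grip_width: 0.5
finger_force: 0.0
side slot 3 [(96, [68.0, 26.7]), (87, [67.8, 26.0])] top 182.0
side slot 5 [(90, [70.6, -74.2]), (57, [70.9, -75.7])] top 179.0
top slot 3 [(48, [67.4, 26.5]), (72, [69.2, 29.6])] top 181.0
bench (428, -118.3) 0  110 [-172.3 -119. ]
bench (447.8, -1) 0  0 
bench (468.3, 131.1) 1  116 [-145.9  132.5]
bench (436, 244.1) 0  108 [-184.3  243.4]
bench (424.4, 361.5) 0  122 [-202.4  359.7]
t 15.6 L [-16.  -75.6] 186.1 d [-0.087  -0.3122  0.1012] spin -0.0004 w 0.497
```

```bash
python3 -m pendant '[[0.6,-0.02,-0.07,0,0],[0.6,-0.04,-0.15,0,0],[0.6,-0.06,-0.22,0.02,0],[0.6,-0.08,-0.29,0.06,0],[0.6,-0.087,-0.313,0.1,0]]'; python3 -m pendant '[[0.6,0,0,0.03,0],[0.6,0,0,0.07,0],[0.6,0,0,0.1,0]]';python3 g.py -172 -119 65
```

```text
time_s: 15.97
eef_pos: [422.4, -117.5, 135.4]
orientation: [[0.057, 0.998, -0.001], [0.998, -0.057, -0.0], [-0.0, -0.001, -1.0]]
contact_force: [0.2, -0.7, -0.6]
grip_width: 0.598
finger_force: 0.0
time_s: 16.22
eef_pos: [427.0, -118.7, 84.4]
orientation: [[0.058, 0.998, 0.002], [0.998, -0.058, -0.001], [-0.001, 0.002, -1.0]]
contact_force: [-1.2, -1.3, -0.2]
grip_width: 0.603
finger_force: 0.0
t 16.2 L [-173.  -119.6] 84.4 d [0.0012 0.002  0.0389] spin -0.0007 w 0.603
```

Target slot 6 at y −125. I'll grip, lift about 43 mm, then move diagonally to x −60.

```bash
python3 -m pendant '[[0.6,0.001,0.001,0.035,0],[0.6,0.001,0.001,0.035,0],[0,0.001,0.001,0.035,0],[0,0.001,0.001,0.035,0],[0,0.001,0.001,0.035,0]]'; python3 -m pendant '[[0,0,0,0,0],[0,0,0,0,0],[0,0,0,-0.01,0],[0,0,0,-0.05,0],[0,0,0,-0.087,0]]'; python3 -m pendant '[[0,0,0.03,0,0],[0,-0.003,0.08,0,0],[0,-0.008,0.13,0,0],[0,-0.01,0.18,0,0],[0,-0.01,0.22,0,0]]';python3 -m pendant '[[0,0,0,0,0],[0,0,0,0,0]]';  python3 g.py -40 -125 109; python3 hold.py
```

```text
time_s: 16.63
eef_pos: [427.0, -117.5, 68.6]
orientation: [[0.057, 0.998, 0.002], [0.998, -0.057, -0.001], [-0.001, 0.002, -1.0]]
contact_force: [-2.1, -0.7, 2.7]
grip_width: 0.185
finger_force: 8.9
time_s: 17.05
eef_pos: [424.7, -116.3, 111.5]
orientation: [[0.057, 0.998, -0.003], [0.998, -0.057, 0.002], [0.001, -0.003, -1.0]]
contact_force: [0.9, 0.3, -3.8]
grip_width: 0.163
finger_force: 59.0
time_s: 17.47
eef_pos: [537.1, -128.5, 111.7]
orientation: [[0.057, 0.998, 0.002], [0.998, -0.057, -0.0], [-0.0, 0.002, -1.0]]
contact_force: [0.6, -0.1, -3.3]
grip_width: 0.167
finger_force: 59.0
time_s: 17.63
eef_pos: [535.7, -128.0, 111.1]
orientation: [[0.056, 0.998, -0.0], [0.998, -0.056, 0.0], [0.0, -0.0, -1.0]]
contact_force: [-0.5, 0.1, -3.4]
grip_width: 0.167
finger_force: 59.1
t 17.6 L [ -64.1 -122.8] 111.1 d [-0.0045  0.0481  0.0042] spin -0.0001 w 0.167
TCP [ -64.1 -122.8] tip 144.1
lowest [44.5 49. ] 506
band 95 75 136 [ 2.3 -0.5] L [ -61.8 -123.3] cost 0.48
band 8 3 40 [ 2.8 -3.4] L [ -61.2 -126.1] cost 1.3
```

```bash
python3 -m pendant '[[0,-0.003,0.02,0,0],[0,-0.003,0.06,0,0],[0,-0.003,0.1,0,0],[0,-0.003,0.15,0,0],[0,-0.003,0.2,0,0]]'; python3 -m pendant '[[0,0,0.012,0,0],[0,0,0.024,0,0],[0,0,0.036,0,0],[0,0,0.048,0,0]]';  python3 g.py 68 -125 109; python3 hold.py;  python3 -m pendant '[[0,0,0.005,0,0],[0,0,0.01,0,0],[0,0,0.015,0,0]]'
```

```text
time_s: 18.1
eef_pos: [633.4, -134.8, 110.9]
orientation: [[0.057, 0.998, -0.004], [0.998, -0.057, 0.001], [0.001, -0.004, -1.0]]
contact_force: [-0.5, -0.9, -3.4]
grip_width: 0.167
finger_force: 59.1
time_s: 18.43
eef_pos: [657.4, -136.2, 110.7]
orientation: [[0.057, 0.998, -0.003], [0.998, -0.057, 0.001], [0.001, -0.003, -1.0]]
contact_force: [-0.0, -0.1, -3.3]
grip_width: 0.163
finger_force: 59.1
t 18.4 L [  57.9 -124.2] 110.7 d [-0.0016  0.0202  0.0034] spin -0.0005 w 0.163
TCP [  57.9 -124.2] tip 143.7
lowest [40.9 44.9] 81
band 95 75 45 [ 2.2 -0.2] L [  60.2 -124.4] cost 0.57
band 8 3 20 [ 3.  -3.3] L [  60.9 -127.5] cost 0.87
time_s: 18.73
eef_pos: [666.1, -137.1, 111.3]
orientation: [[0.057, 0.998, -0.001], [0.998, -0.057, 0.0], [0.0, -0.001, -1.0]]
contact_force: [0.3, -0.2, -4.3]
grip_width: 0.164
finger_force: 59.1
```

```bash
python3 -m pendant '[[0,0,0.004,0,0],[0,0,0.01,0,0],[0,0,0.014,0,0]]'; python3 -m pendant '[[0,0,0,0.006,0],[0,0,0,0.011,0],[0,0,0,0.011,0]]'; python3 g.py 68 -125 109
```

```text
time_s: 18.98
eef_pos: [668.3, -137.0, 110.9]
orientation: [[0.056, 0.998, -0.013], [0.998, -0.056, 0.002], [0.001, -0.013, -1.0]]
contact_force: [-11.1, -0.7, 3.7]
grip_width: 0.163
finger_force: 60.2
time_s: 19.23
eef_pos: [668.0, -136.7, 105.9]
orientation: [[0.056, 0.998, -0.012], [0.998, -0.056, 0.002], [0.001, -0.012, -1.0]]
contact_force: [-10.5, 0.1, 5.1]
grip_width: 0.167
finger_force: 60.5
t 19.2 L [  68.6 -124.1] 105.9 d [-0.0018 -0.0013 -0.0062] spin -0.0001 w 0.167
```

```bash
python3 -m pendant '[[0.5,0,0,0,0],[0.5,0,0,0,0],[0.5,0,0,0,0],[0.5,0,0,0,0]]'; python3 -m pendant '[[0.5,0,0,-0.05,0],[0.5,0,0,-0.11,0],[0.5,0.03,-0.04,-0.16,0],[0.5,0.06,-0.1,-0.16,0],[0.5,0.11,-0.16,-0.16,0]]'; python3 -m pendant '[[0.6,0.06,-0.05,0,0],[0.6,0.12,-0.1,0,0],[0.6,0.18,-0.15,0,0],[0.6,0.24,-0.2,0,0],[0.6,0.3,-0.25,0,0]]'; python3 -W ignore hung.py; python3 g.py -146 132 100
```

```text
time_s: 19.57
eef_pos: [674.7, -137.8, 106.5]
orientation: [[0.057, 0.998, 0.002], [0.998, -0.057, -0.001], [-0.001, 0.003, -1.0]]
contact_force: [-0.0, 0.5, 0.7]
grip_width: 0.504
finger_force: 0.0
time_s: 19.98
eef_pos: [598.9, -79.9, 188.3]
orientation: [[0.059, 0.998, 0.007], [0.998, -0.059, -0.003], [-0.003, 0.008, -1.0]]
contact_force: [0.0, 1.1, 0.4]
grip_width: 0.5
finger_force: 0.0
time_s: 20.4
eef_pos: [480.1, 80.0, 186.3]
orientation: [[0.057, 0.998, 0.002], [0.998, -0.057, 0.0], [0.0, 0.002, -1.0]]
contact_force: [0.8, 0.6, -0.5]
grip_width: 0.601
finger_force: 0.0
side slot 3 [(97, [68.0, 26.7]), (86, [67.4, 26.1])] top 180.0
side slot 5 [(88, [70.7, -73.6]), (30, [69.9, -76.6])] top 181.0
side slot 6 [(12, [64.5, -120.7])] top 169.0
top slot 3 [(43, [67.6, 26.4]), (66, [68.8, 29.0])] top 182.0
top slot 5 [(49, [70.1, -75.1]), (59, [72.0, -76.0])] top 181.0
top slot 6 [(47, [70.3, -125.1]), (50, [72.7, -128.7])] top 181.0
bench (428, -118.3) 0  0 
bench (447.8, -1) 0  0 
bench (468.3, 131.1) 0  117 [-145.9  132.4]
bench (436, 244.1) 0  110 [-184.3  243.5]
bench (424.4, 361.5) 73 [-202.2  358.7] 117 [-202.5  359.8]
t 20.8 L [-128.8   79.8] 186.2 d [ 0.1044 -0.035   0.1722] spin -0.0009 w 0.602
```

```bash
python3 -m pendant '[[0.6,0.05,-0.02,0,0],[0.6,0.104,-0.035,0.03,0],[0.6,0.104,-0.035,0.09,0],[0.6,0.104,-0.035,0.15,0],[0.6,0.104,-0.035,0.19,0]]'; python3 -m pendant '[[0.6,0,0,0,0]]'; python3 g.py -146 132 66
```

```text
time_s: 21.17
eef_pos: [466.5, 131.1, 88.9]
orientation: [[0.058, 0.998, -0.001], [0.998, -0.058, -0.0], [-0.0, -0.001, -1.0]]
contact_force: [-0.2, -0.7, 1.0]
grip_width: 0.599
finger_force: 0.0
time_s: 21.25
eef_pos: [464.3, 130.6, 87.3]
orientation: [[0.059, 0.998, -0.007], [0.998, -0.059, -0.0], [-0.001, -0.007, -1.0]]
contact_force: [-1.5, 0.1, -1.3]
grip_width: 0.599
finger_force: 0.0
t 21.2 L [-149.8  131.4] 87.3 d [0.0012 0.0079 0.0425] spin -0.0012 w 0.599
```

```bash
python3 -m pendant '[[0.6,0.001,0.004,0.04,0],[0.6,0.001,0.004,0.04,0],[0,0.001,0.004,0.04,0],[0,0.001,0.004,0.04,0],[0,0.001,0.004,0.04,0]]'; python3 -m pendant '[[0,0,0,0,0],[0,0,0,0,0],[0,0,0,-0.01,0],[0,0,0,-0.05,0],[0,0,0,-0.087,0]]'; python3 -m pendant '[[0,0,0.04,0,0],[0,-0.03,0.09,0,0],[0,-0.08,0.14,0,0],[0,-0.13,0.165,0,0],[0,-0.19,0.165,0,0]]';python3 -m pendant '[[0,-0.06,0,0,0],[0,-0.11,0,0,0],[0,-0.124,0,0,0],[0,-0.124,0,0,0]]';  python3 g.py -40 -25 109; python3 hold.py
```

```text
time_s: 21.67
eef_pos: [468.9, 131.8, 72.1]
orientation: [[0.057, 0.998, 0.002], [0.998, -0.057, 0.0], [0.0, 0.002, -1.0]]
contact_force: [-0.4, 0.6, 3.9]
grip_width: 0.185
finger_force: 10.2
time_s: 22.08
eef_pos: [466.8, 132.0, 114.3]
orientation: [[0.057, 0.998, -0.003], [0.998, -0.057, -0.0], [-0.0, -0.003, -1.0]]
contact_force: [0.3, 0.1, -4.3]
grip_width: 0.165
finger_force: 59.2
time_s: 22.5
eef_pos: [549.7, 31.5, 114.9]
orientation: [[0.056, 0.998, 0.007], [0.998, -0.056, -0.001], [-0.0, 0.007, -1.0]]
contact_force: [0.4, -0.9, -4.1]
grip_width: 0.162
finger_force: 59.2
time_s: 22.83
eef_pos: [541.3, -31.4, 114.2]
orientation: [[0.06, 0.998, -0.0], [0.998, -0.06, -0.0], [-0.0, -0.0, -1.0]]
contact_force: [-0.1, -0.0, -5.0]
grip_width: 0.165
finger_force: 59.2
t 22.8 L [-63.8 -26. ] 114.2 d [0.0022 0.0476 0.0103] spin -0.002 w 0.165
TCP [-63.8 -26. ] tip 147.2
lowest [45. 49.] 541
band 95 75 143 [ 1.5 -0.7] L [-62.3 -26.7] cost 0.36
band 8 3 14 [ 2.6 -5.2] L [-61.3 -31.2] cost 0.47
```

```bash
python3 -m pendant '[[0,0.003,0.02,0,0],[0,0.003,0.06,0,0],[0,0.003,0.1,0,0],[0,0.003,0.15,0,0],[0,0.003,0.2,0,0]]'; python3 -m pendant '[[0,0,0.012,0,0],[0,0,0.024,0,0],[0,0,0.036,0,0],[0,0,0.048,0,0]]';  python3 -m pendant '[[0,0,0.005,0,0],[0,0,0.01,0,0],[0,0,0.015,0,0]]';python3 g.py 68 -25 109
```

```text
time_s: 23.3
eef_pos: [641.8, -31.7, 114.0]
orientation: [[0.054, 0.999, -0.002], [0.999, -0.054, -0.0], [-0.0, -0.002, -1.0]]
contact_force: [-2.0, -1.5, -4.1]
grip_width: 0.162
finger_force: 59.4
time_s: 23.63
eef_pos: [664.5, -33.5, 113.7]
orientation: [[0.056, 0.998, -0.002], [0.998, -0.056, 0.001], [0.001, -0.002, -1.0]]
contact_force: [0.6, -0.3, -4.6]
grip_width: 0.162
finger_force: 59.4
time_s: 23.88
eef_pos: [672.4, -35.1, 114.2]
orientation: [[0.057, 0.998, -0.001], [0.998, -0.057, 0.0], [0.0, -0.001, -1.0]]
contact_force: [-0.2, 0.7, -4.1]
grip_width: 0.162
finger_force: 59.4
t 23.9 L [ 67.3 -22.4] 114.2 d [-0.0053  0.0015  0.0105] spin -0.0004 w 0.162
```

```bash
python3 -m pendant '[[0,-0.002,0.004,0,0],[0,-0.002,0.008,0,0],[0,-0.002,0.012,0,0]]'; python3 -m pendant '[[0,0,0,0.006,0],[0,0,0,0.011,0],[0,0,0,0.011,0]]'; python3 g.py 68 -25 109
```

```text
time_s: 24.13
eef_pos: [674.5, -36.0, 113.8]
orientation: [[0.057, 0.998, -0.01], [0.998, -0.057, 0.001], [0.001, -0.01, -1.0]]
contact_force: [-9.6, 1.3, 1.6]
grip_width: 0.163
finger_force: 60.4
time_s: 24.38
eef_pos: [674.2, -36.2, 109.2]
orientation: [[0.057, 0.998, -0.01], [0.998, -0.057, 0.001], [0.0, -0.01, -1.0]]
contact_force: [-8.4, 1.0, 3.0]
grip_width: 0.162
finger_force: 60.7
t 24.4 L [ 69.2 -23.4] 109.2 d [-0.0033 -0.0023  0.0004] spin -0.0003 w 0.162
```

```bash
python3 -m pendant '[[0.5,0,0,0,0],[0.5,0,0,0,0],[0.5,0,0,0,0],[0.5,0,0,0,0]]'; python3 -m pendant '[[0.6,0,-0.005,-0.06,0],[0.6,0,-0.005,-0.12,0],[0.6,0.03,-0.005,-0.16,0],[0.6,0.099,-0.005,-0.16,0],[0.6,0.099,-0.005,-0.16,0]]'; python3 -m pendant '[[0.6,0,0,0.04,0],[0.6,0,0,0.08,0],[0.6,0,0,0.11,0],[0.6,0,0,0.11,0]]'; python3 g.py 66 25.5 107;  python3 -W ignore hung.py
```

```text
time_s: 24.72
eef_pos: [680.1, -37.1, 109.8]
orientation: [[0.057, 0.998, 0.003], [0.998, -0.057, -0.001], [-0.0, 0.003, -1.0]]
contact_force: [0.1, 0.1, 0.0]
grip_width: 0.501
finger_force: 0.0
time_s: 25.13
eef_pos: [680.9, 17.8, 191.7]
orientation: [[0.054, 0.999, 0.006], [0.999, -0.054, 0.003], [0.003, 0.006, -1.0]]
contact_force: [-0.3, 0.5, -1.1]
grip_width: 0.604
finger_force: 0.0
time_s: 25.47
eef_pos: [676.5, 13.3, 130.0]
orientation: [[0.056, 0.998, -0.007], [0.998, -0.056, 0.001], [0.001, -0.007, -1.0]]
contact_force: [-0.1, 1.1, -0.5]
grip_width: 0.599
finger_force: 0.0
t 25.5 L [68.7 26.2] 130.0 d [-0.0013 -0.0051  0.046 ] spin -0.0002 w 0.599
side slot 3 [(100, [67.6, 26.6]), (83, [68.3, 26.0])] top 181.0
side slot 4 [(13, [71.2, -23.0]), (68, [70.9, -24.8])] top 143.0
side slot 5 [(90, [70.5, -73.6]), (57, [70.2, -76.2])] top 179.0
side slot 6 [(84, [69.7, -123.2]), (46, [70.3, -127.5])] top 181.0
top slot 4 [(15, [51.1, -10.4])] top 131.0
top slot 5 [(47, [70.3, -75.1]), (61, [69.4, -68.3])] top 180.0
top slot 6 [(45, [70.1, -124.9]), (49, [72.6, -128.0])] top 180.0
bench (428, -118.3) 0  0 
bench (447.8, -1) 0  0 
bench (468.3, 131.1) 0  0 
bench (436, 244.1) 0  104 [-184.2  243.7]
bench (424.4, 361.5) 0  0
```

```bash
python3 -m pendant '[[0.6,0,-0.003,0.02,0],[0.6,0,-0.003,0.04,0],[0,0,-0.003,0.04,0],[0,0,-0.003,0.04,0],[0,0,-0.003,0.04,0]]'; python3 -m pendant '[[0,0,0,0,0],[0,0,0,0,0],[0,0,0.006,0,0],[0,0,0.012,0,0],[0,0,0.012,0,0]]'; python3 g.py 69 25 107
```

```text
time_s: 26.23
eef_pos: [676.4, 13.1, 113.3]
orientation: [[0.057, 0.998, -0.003], [0.998, -0.057, 0.0], [0.0, -0.003, -1.0]]
contact_force: [-2.4, -0.9, 3.9]
grip_width: 0.178
finger_force: 10.1
time_s: 26.65
eef_pos: [677.6, 13.1, 113.5]
orientation: [[0.056, 0.998, -0.014], [0.998, -0.056, 0.001], [-0.0, -0.014, -1.0]]
contact_force: [-11.5, -0.5, 6.4]
grip_width: 0.163
finger_force: 60.0
t 26.6 L [69.8 26.1] 113.5 d [-0.0022 -0.0014  0.0131] spin -0.0001 w 0.163
```

```bash
python3 -m pendant '[[0.5,0,0,0,0],[0.5,0,0,0,0],[0.5,0,0,0,0],[0.5,0,0,-0.04,0],[0.5,0,0,-0.1,0]]'; python3 -m pendant '[[0.6,0.02,-0.02,-0.05,0],[0.6,0.06,-0.08,-0.06,0],[0.6,0.11,-0.13,-0.06,0],[0.6,0.16,-0.19,-0.06,0],[0.6,0.2,-0.25,-0.06,0]]'; python3 -m pendant '[[0.6,0.05,-0.06,0,0],[0.6,0.1,-0.11,0,0],[0.6,0.15,-0.16,0,0],[0.6,0.2,-0.2,0,0],[0.6,0.233,-0.247,0,0]]'; python3 -W ignore hung.py; python3 g.py -184.2 243.5 100
```

```text
time_s: 27.07
eef_pos: [681.9, 12.8, 161.0]
orientation: [[0.057, 0.998, -0.006], [0.998, -0.057, 0.001], [0.001, -0.006, -1.0]]
contact_force: [1.2, 0.1, 0.2]
grip_width: 0.498
finger_force: 0.0
time_s: 27.48
eef_pos: [564.8, 120.9, 194.7]
orientation: [[0.057, 0.998, 0.004], [0.998, -0.057, 0.001], [0.001, 0.004, -1.0]]
contact_force: [-0.7, 1.1, 0.4]
grip_width: 0.602
finger_force: 0.0
time_s: 27.9
eef_pos: [448.7, 245.3, 194.8]
orientation: [[0.056, 0.998, 0.005], [0.998, -0.056, 0.002], [0.002, 0.004, -1.0]]
contact_force: [-0.4, 0.3, 0.3]
grip_width: 0.6
finger_force: 0.0
top slot 3 [(52, [70.5, 26.6]), (68, [71.1, 30.7])] top 179.0
top slot 4 [(47, [70.4, -24.2]), (69, [71.9, -26.3])] top 181.0
top slot 5 [(48, [70.3, -75.1]), (61, [72.3, -78.9])] top 183.0
top slot 6 [(46, [70.0, -125.3]), (49, [72.3, -127.6])] top 183.0
bench (428, -118.3) 0  0 
bench (447.8, -1) 0  0 
bench (468.3, 131.1) 0  0 
bench (436, 244.1) 49 [-184.2  241.6] 116 [-184.5  243.6]
bench (424.4, 361.5) 0  0 
t 28.2 L [-170.9  242.3] 194.1 d [ 0.0022 -0.027   0.1882] spin -0.001 w 0.599
```

```bash
python3 -m pendant '[[0.6,0.002,-0.027,0.03,0],[0.6,0.002,-0.027,0.09,0],[0.6,0.002,-0.027,0.15,0],[0.6,0.002,-0.027,0.21,0],[0.6,0.002,-0.027,0.21,0]]'; python3 -m pendant '[[0.6,0,0,0,0]]'; python3 g.py -184 243 68
python3 - <<'E'
from g import *
from scipy import ndimage as N
for n in('side','top'):
    s=snap(n,n+'5.png'); W=cloud(s); z=W[...,2]; L=(W[...,:2]-O)@R
    m=(z>95)&(z<145)&(L[...,0]<-60)&(L[...,1]>265)&(L[...,1]<520); l,k=N.label(m)
    for i in range(1,k+1):
        if (l==i).sum()>20: b,c=barrel([W],np.median(W[l==i],0)[:2]); print(n,(l==i).sum(),np.round(R.T@(b-O),1),z[l==i].max())
E
```

```text
time_s: 28.67
eef_pos: [431.8, 242.6, 84.3]
orientation: [[0.059, 0.998, -0.009], [0.998, -0.059, -0.003], [-0.003, -0.009, -1.0]]
contact_force: [-0.7, -0.2, -0.7]
grip_width: 0.602
finger_force: 0.0
time_s: 28.75
eef_pos: [434.3, 243.7, 87.7]
orientation: [[0.059, 0.998, -0.003], [0.998, -0.059, -0.001], [-0.001, -0.003, -1.0]]
contact_force: [0.6, 0.0, 0.9]
grip_width: 0.603
finger_force: 0.0
t 28.8 L [-186.1  242.7] 87.7 d [0.0007 0.0043 0.0394] spin -0.0012 w 0.603
side 186 [-213.5  315. ] 143.39622724914318
```

```bash
python3 -m pendant '[[0.6,0.001,0.002,0.036,0],[0.6,0.001,0.002,0.036,0],[0,0.001,0.002,0.036,0],[0,0.001,0.002,0.036,0],[0,0.001,0.002,0.036,0]]'; python3 -m pendant '[[0,0,0,0,0],[0,0,0,0,0],[0,0,0,-0.01,0],[0,0,0,-0.05,0],[0,0,0,-0.087,0]]'; python3 -m pendant '[[0,-0.04,0,0,0],[0,-0.09,0.02,0,0],[0,-0.14,0.06,0,0],[0,-0.19,0.11,0,0],[0,-0.24,0.16,0,0]]';python3 -m pendant '[[0,-0.04,0.04,0,0],[0,-0.08,0.08,0,0],[0,-0.095,0.08,0,0],[0,-0.095,0.08,0,0]]';  python3 g.py -40 75 109; python3 hold.py
```

```text
time_s: 29.27
eef_pos: [436.1, 245.4, 72.1]
orientation: [[0.057, 0.998, 0.002], [0.998, -0.057, 0.001], [0.001, 0.002, -1.0]]
contact_force: [0.7, -0.9, 4.6]
grip_width: 0.183
finger_force: 8.8
time_s: 29.68
eef_pos: [433.8, 244.6, 114.2]
orientation: [[0.057, 0.998, -0.004], [0.998, -0.057, -0.001], [-0.001, -0.004, -1.0]]
contact_force: [1.0, -0.4, -4.7]
grip_width: 0.159
finger_force: 59.2
time_s: 30.1
eef_pos: [507.9, 119.8, 114.4]
orientation: [[0.056, 0.998, -0.001], [0.998, -0.056, 0.0], [-0.0, -0.001, -1.0]]
contact_force: [0.5, 1.0, -4.8]
grip_width: 0.163
finger_force: 59.2
time_s: 30.43
eef_pos: [546.5, 68.7, 114.1]
orientation: [[0.06, 0.998, -0.0], [0.998, -0.06, -0.001], [-0.001, -0.0, -1.0]]
contact_force: [-1.0, -0.1, -4.6]
grip_width: 0.155
finger_force: 59.2
t 30.4 L [-64.3  74.3] 114.1 d [0.0017 0.0486 0.0102] spin -0.0018 w 0.155
TCP [-64.3  74.3] tip 147.1
lowest [45.  48.7] 572
band 95 75 141 [ 1.8 -1.3] L [-62.5  73. ] cost 0.37
band 8 3 11 [-0.3 -6. ] L [-64.6  68.3] cost 0.62
```

```bash
python3 -m pendant '[[0,0.002,0.02,0,0],[0,0.002,0.06,0,0],[0,0.002,0.1,0,0],[0,0.002,0.15,0,0],[0,0.002,0.2,0,0]]'; python3 -m pendant '[[0,0,0.012,0,0],[0,0,0.024,0,0],[0,0,0.036,0,0],[0,0,0.048,0,0]]';python3 g.py 68 75 109; python3 hold.py;  python3 -m pendant '[[0,0,0.005,0,0],[0,0,0.01,0,0],[0,0,0.015,0,0]]'
```

```text
time_s: 30.9
eef_pos: [643.9, 68.4, 113.7]
orientation: [[0.055, 0.998, -0.004], [0.998, -0.055, 0.001], [0.001, -0.004, -1.0]]
contact_force: [0.4, -0.0, -4.6]
grip_width: 0.161
finger_force: 59.2
time_s: 31.23
eef_pos: [667.6, 66.1, 113.6]
orientation: [[0.056, 0.998, -0.004], [0.998, -0.056, 0.0], [0.0, -0.004, -1.0]]
contact_force: [0.1, 0.5, -4.9]
grip_width: 0.159
finger_force: 59.2
t 31.2 L [56.8 78.4] 113.6 d [-0.0068  0.0224  0.009 ] spin 0.0001 w 0.159
TCP [56.8 78.4] tip 146.6
lowest [43.6 45.5] 145
band 95 75 81 [-0.7 -4.4] L [56.1 74. ] cost 2.98
band 8 3 10 [ 2.2 -7.3] L [59.1 71.1] cost 0.26
time_s: 31.53
eef_pos: [676.5, 64.7, 114.2]
orientation: [[0.057, 0.998, -0.001], [0.998, -0.057, 0.0], [0.0, -0.001, -1.0]]
contact_force: [-0.4, -0.2, -4.8]
grip_width: 0.161
finger_force: 59.2
```

```bash
python3 -m pendant '[[0,-0.002,0.004,0,0],[0,-0.002,0.008,0,0],[0,-0.002,0.012,0,0],[0,-0.002,0.014,0,0]]'; python3 -m pendant '[[0,0,0,0.006,0],[0,0,0,0.011,0],[0,0,0,0.011,0]]'; python3 g.py 68 75 109
```

```text
time_s: 31.87
eef_pos: [680.1, 63.3, 113.9]
orientation: [[0.057, 0.998, -0.009], [0.998, -0.057, 0.0], [-0.0, -0.009, -1.0]]
contact_force: [-8.2, -0.9, -0.9]
grip_width: 0.162
finger_force: 60.0
time_s: 32.12
eef_pos: [680.0, 63.5, 109.4]
orientation: [[0.056, 0.998, -0.009], [0.998, -0.056, 0.0], [-0.0, -0.009, -1.0]]
contact_force: [-8.3, -0.6, 3.4]
grip_width: 0.163
finger_force: 60.5
t 32.1 L [69.4 76.5] 109.4 d [-0.0031 -0.0027  0.0007] spin -0.0002 w 0.163
```

Release, then go to the last sinker, which has moved to about (−213, 315).

```bash
python3 -m pendant '[[0.5,0,0,0,0],[0.5,0,0,0,0],[0.5,0,0,0,0],[0.5,0,0,-0.04,0],[0.5,0,0,-0.1,0]]'; python3 -m pendant '[[0.6,0.02,-0.02,-0.05,0],[0.6,0.06,-0.08,-0.06,0],[0.6,0.11,-0.13,-0.06,0],[0.6,0.16,-0.19,-0.06,0],[0.6,0.2,-0.25,-0.06,0]]'; python3 -m pendant '[[0.6,0.05,-0.05,0,0],[0.6,0.1,-0.1,0,0],[0.6,0.15,-0.15,0,0],[0.6,0.2,-0.2,0,0],[0.6,0.25,-0.26,0,0]]'; python3 -W ignore hung.py;python3 - <<'E'
from g import *
from scipy import ndimage as N
go(-213.5,315,85)
for n in('side','top'):
    s=snap(n,n+'6.png'); W=cloud(s); z=W[...,2]; L=(W[...,:2]-O)@R
    m=(z>95)&(z<145)&(L[...,0]<-60)&(L[...,1]>200)&(L[...,1]<520); l,k=N.label(m)
    for i in range(1,k+1):
        if (l==i).sum()>20: b,c=barrel([W],np.median(W[l==i],0)[:2]); print(n,(l==i).sum(),np.round(R.T@(b-O),1),z[l==i].max())
    m=(z>68)&(z<80)&(L[...,0]<-20)&(L[...,0]>-200)&(L[...,1]>200)&(L[...,1]<350); print('cup',m.sum(),np.round(L[m].min(0)) if m.any() else '',np.round(L[m].max(0)) if m.any() else '')
E
```

```text
time_s: 32.53
eef_pos: [682.4, 63.1, 156.4]
orientation: [[0.057, 0.998, -0.005], [0.998, -0.057, 0.0], [0.0, -0.005, -1.0]]
contact_force: [0.7, 0.6, -1.2]
grip_width: 0.497
finger_force: 0.0
time_s: 32.95
eef_pos: [565.3, 171.5, 190.1]
orientation: [[0.057, 0.998, 0.004], [0.998, -0.057, 0.001], [0.001, 0.004, -1.0]]
contact_force: [-0.5, 0.9, 0.1]
grip_width: 0.599
finger_force: 0.0
time_s: 33.37
eef_pos: [443.3, 304.0, 189.9]
orientation: [[0.058, 0.998, 0.005], [0.998, -0.058, 0.002], [0.002, 0.005, -1.0]]
contact_force: [0.3, 0.3, -0.6]
grip_width: 0.599
finger_force: 0.0
top slot 2 [(48, [70.6, 75.4]), (65, [69.5, 66.3])] top 182.0
top slot 3 [(46, [70.5, 26.4]), (72, [71.0, 32.8])] top 181.0
top slot 4 [(46, [70.3, -24.3]), (65, [72.3, -26.6])] top 180.0
top slot 5 [(49, [70.3, -75.0]), (60, [72.2, -76.8])] top 180.0
top slot 6 [(49, [69.9, -125.2]), (52, [69.5, -119.6])] top 181.0
bench (428, -118.3) 0  0 
bench (447.8, -1) 0  0 
bench (468.3, 131.1) 0  0 
bench (436, 244.1) 0  0 
bench (424.4, 361.5) 0  0 
t 33.7 L [-179.7  301.3] 189.2 d [ 0.0271 -0.0681  0.2084] spin -0.0011 w 0.598
side 185 [-213.5  314.8] 144.7016390887842
cup 380 [-98. 271.] [-26. 343.]
top 98 [-213.1  314.5] 143.0358542737216
cup 209 [-96. 270.] [-25. 341.]
```

View pics/side6.png

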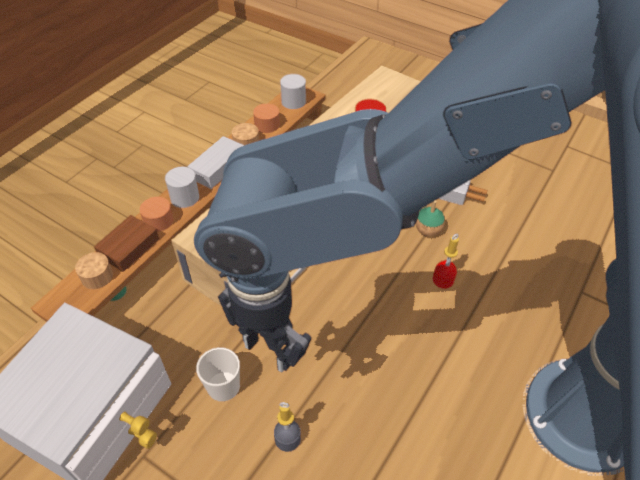

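```bash
python3 -m pendant '[[0.6,0.026,-0.066,0.01,0],[0.6,0.026,-0.066,0.07,0],[0.6,0.026,-0.066,0.13,0],[0.6,0.026,-0.066,0.19,0],[0.6,0.026,-0.066,0.2,0]]'; python3 -m pendant '[[0.6,0,0,0,0]]'; python3 g.py -213.3 314.6 69
```

```text
time_s: 34.23
eef_pos: [407.7, 315.1, 84.9]
orientation: [[0.058, 0.998, -0.007], [0.998, -0.058, -0.004], [-0.004, -0.007, -1.0]]
contact_force: [-0.9, 0.1, -1.4]
grip_width: 0.598
finger_force: 0.0
time_s: 34.32
eef_pos: [409.2, 315.9, 87.1]
orientation: [[0.058, 0.998, -0.004], [0.998, -0.058, -0.002], [-0.002, -0.004, -1.0]]
contact_force: [0.5, 1.1, 0.8]
grip_width: 0.603
finger_force: 0.0
t 34.3 L [-215.1  313.3] 87.1 d [0.0026 0.0038 0.0361] spin -0.0011 w 0.603
```

```bash
python3 -m pendant '[[0.6,0.002,0.002,0.034,0],[0.6,0.002,0.002,0.034,0],[0,0.002,0.002,0.034,0],[0,0.002,0.002,0.034,0],[0,0.002,0.002,0.034,0]]'; python3 -m pendant '[[0,0,0,0,0],[0,0,0,0,0],[0,0,0,-0.01,0],[0,0,0,-0.05,0],[0,0,0,-0.087,0]]'; python3 -m pendant '[[0,-0.04,0,0,0],[0,-0.1,0,0,0],[0,-0.16,0.02,0,0],[0,-0.22,0.05,0,0],[0,-0.27,0.1,0,0]]';python3 -m pendant '[[0,-0.05,0.05,0,0],[0,-0.09,0.11,0,0],[0,-0.107,0.17,0,0],[0,-0.107,0.2,0,0],[0,-0.107,0.2,0,0]]';  python3 g.py -60 125 113; python3 hold.py
```

```text
time_s: 34.73
eef_pos: [411.8, 318.4, 73.2]
orientation: [[0.057, 0.998, 0.002], [0.998, -0.057, 0.001], [0.001, 0.002, -1.0]]
contact_force: [-0.2, -0.9, 3.6]
grip_width: 0.183
finger_force: 8.4
time_s: 35.15
eef_pos: [409.4, 317.3, 114.9]
orientation: [[0.057, 0.998, -0.004], [0.998, -0.057, -0.002], [-0.002, -0.004, -1.0]]
contact_force: [0.3, -0.3, -4.2]
grip_width: 0.165
finger_force: 59.2
time_s: 35.57
eef_pos: [448.6, 178.7, 114.8]
orientation: [[0.055, 0.998, -0.007], [0.998, -0.055, -0.001], [-0.002, -0.007, -1.0]]
contact_force: [-0.8, 0.6, -5.9]
grip_width: 0.159
finger_force: 59.3
time_s: 35.98
eef_pos: [555.7, 119.7, 115.7]
orientation: [[0.06, 0.998, 0.007], [0.998, -0.06, -0.0], [0.0, 0.007, -1.0]]
contact_force: [1.4, 1.0, -4.9]
grip_width: 0.159
finger_force: 59.2
t 36.0 L [-57.9 125.6] 115.7 d [-0.0013 -0.0043  0.0053] spin -0.0018 w 0.159
TCP [-57.9 125.6] tip 148.7
lowest [45.5 49.3] 602
band 95 75 136 [ 2.2 -0.5] L [-55.6 125.1] cost 0.31
band 8 3 9 [ 1.3 -5.6] L [-56.6 120. ] cost 0.21
```

```bash
python3 -m pendant '[[0,-0.002,0.02,0,0],[0,-0.002,0.06,0,0],[0,-0.002,0.1,0,0],[0,-0.002,0.15,0,0],[0,-0.002,0.19,0,0]]'; python3 -m pendant '[[0,0,0.012,0,0],[0,0,0.024,0,0],[0,0,0.036,0,0],[0,0,0.048,0,0]]';python3 g.py 68 125 109;  python3 -m pendant '[[0,-0.001,0.005,0,0],[0,-0.001,0.01,0,0],[0,-0.001,0.015,0,0]]';python3 g.py 68 125 109
```

```text
time_s: 36.45
eef_pos: [645.2, 115.5, 114.9]
orientation: [[0.056, 0.998, -0.001], [0.998, -0.056, -0.0], [-0.0, -0.001, -1.0]]
contact_force: [1.0, 0.7, -5.2]
grip_width: 0.163
finger_force: 59.2
time_s: 36.78
eef_pos: [667.1, 114.1, 114.6]
orientation: [[0.056, 0.998, -0.003], [0.998, -0.056, 0.0], [-0.0, -0.003, -1.0]]
contact_force: [0.5, 0.5, -4.8]
grip_width: 0.164
finger_force: 59.2
t 36.8 L [ 53.6 126.3] 114.6 d [-0.0025  0.0289  0.0112] spin -0.0001 w 0.164
time_s: 37.03
eef_pos: [675.7, 112.8, 115.2]
orientation: [[0.057, 0.998, -0.001], [0.998, -0.057, -0.0], [-0.0, -0.001, -1.0]]
contact_force: [-0.1, -0.3, -5.7]
grip_width: 0.161
finger_force: 59.2
t 37.0 L [ 62.3 125.4] 115.2 d [-0.0009  0.0115  0.0124] spin -0.0004 w 0.161
```

```bash
python3 -m pendant '[[0,0,0.007,0,0],[0,0,0.013,0,0],[0,0,0.018,0,0],[0,0,0.022,0,0]]'; python3 -m pendant '[[0,0,0,0.006,0],[0,0,0,0.012,0],[0,0,0,0.012,0]]'; python3 g.py 68 125 109
```

```text
time_s: 37.37
eef_pos: [683.2, 112.4, 114.8]
orientation: [[0.057, 0.998, -0.01], [0.998, -0.057, 0.0], [-0.0, -0.01, -1.0]]
contact_force: [-9.3, 1.0, -0.0]
grip_width: 0.161
finger_force: 60.1
time_s: 37.62
eef_pos: [683.0, 112.5, 110.5]
orientation: [[0.056, 0.998, -0.009], [0.998, -0.056, 0.0], [-0.0, -0.009, -1.0]]
contact_force: [-10.2, 0.1, 5.3]
grip_width: 0.157
finger_force: 60.7
t 37.6 L [ 69.6 125.6] 110.5 d [-0.0012 -0.0031  0.0029] spin -0.0002 w 0.157
```

```bash
python3 -m pendant '[[0.5,0,0,0,0],[0.5,0,0,0,0],[0.5,0,0,0,0],[0.5,0,0,-0.04,0],[0.5,0,0,-0.1,0]]'; python3 -m pendant '[[0.5,-0.02,-0.02,-0.05,0],[0,-0.06,-0.06,-0.06,0],[0,-0.12,-0.12,-0.06,0],[0,-0.17,-0.18,-0.06,0],[0,-0.23,-0.23,-0.06,0]]'; python3 -m pendant '[[0,-0.07,0,0,0],[0,-0.14,0,0,0],[0,-0.21,0,0,0],[0,-0.28,0,0,0],[0,-0.35,0,0,0]]'; python3 -m pendant '[[0,-0.07,0,0,0],[0,-0.14,0,0,0],[0,-0.15,0,0,0],[0,-0.15,0,0,0]]'; python3 -W ignore hung.py; python3 g.py -49 -240 40;python3 -W ignore - <<'E'
from g import *
W=cloud(snap('side')); L=(W[...,:2]-O)@R; z=W[...,2]
m=(z>45)&(z<100)&(L[...,0]<-44)&(L[...,0]>-58)&(L[...,1]<-150)&(L[...,1]>-260); print('handle',m.sum(),np.round(np.percentile(L[m],[5,50,95],axis=0),1).tolist())
E
```

```text
time_s: 38.03
eef_pos: [685.6, 111.8, 156.7]
orientation: [[0.057, 0.998, -0.006], [0.998, -0.057, -0.0], [-0.0, -0.006, -1.0]]
contact_force: [1.5, 0.2, -0.5]
grip_width: 0.5
finger_force: 0.0
time_s: 38.45
eef_pos: [565.0, 3.4, 190.3]
orientation: [[0.055, 0.998, 0.002], [0.998, -0.055, -0.0], [-0.0, 0.002, -1.0]]
contact_force: [0.2, -0.5, 0.6]
grip_width: 0.004
finger_force: 0.0
time_s: 38.87
eef_pos: [556.9, -173.3, 190.4]
orientation: [[0.057, 0.998, 0.003], [0.998, -0.057, -0.002], [-0.001, 0.003, -1.0]]
contact_force: [1.0, -0.6, 0.1]
grip_width: 0.004
finger_force: 0.0
time_s: 39.2
eef_pos: [552.4, -249.2, 189.9]
orientation: [[0.061, 0.998, 0.003], [0.998, -0.061, -0.002], [-0.002, 0.003, -1.0]]
contact_force: [0.1, 0.5, -0.0]
grip_width: 0.005
finger_force: 0.0
side slot 1 [(97, [69.9, 124.3])] top 181.0
side slot 2 [(99, [69.7, 74.5]), (66, [70.8, 74.3])] top 180.0
side slot 3 [(93, [70.8, 27.0]), (77, [70.8, 26.4])] top 181.0
side slot 4 [(94, [70.8, -23.8]), (68, [70.6, -24.2])] top 179.0
side slot 5 [(97, [70.2, -74.1]), (58, [70.0, -76.3])] top 182.0
side slot 6 [(82, [69.7, -123.3]), (45, [70.2, -126.5])] top 180.0
top slot 1 [(50, [70.8, 122.9]), (48, [72.7, 127.0])] top 180.0
top slot 2 [(50, [70.6, 75.6])] top 180.0
top slot 3 [(49, [70.5, 26.6])] top 181.0
top slot 4 [(50, [70.3, -24.1]), (46, [72.6, -34.3])] top 179.0
top slot 5 [(50, [70.2, -75.1]), (60, [71.2, -72.4])] top 182.0
top slot 6 [(50, [70.1, -125.1]), (55, [72.5, -126.7])] top 179.0
bench (428, -118.3) 0  0 
bench (447.8, -1) 0  0 
bench (468.3, 131.1) 0  0 
bench (436, 244.1) 0  0 
bench (424.4, 361.5) 0  0 
t 39.5 L [ -41.3 -238. ] 189.4 d [-0.0041 -0.0153  0.2989] spin 0.0005 w -0.001
handle 96 [[-53.8, -194.9], [-50.9, -190.2], [-45.2, -186.9]]
```

```bash
python3 -m pendant '[[0,-0.004,-0.015,0.06,0],[0,-0.004,-0.015,0.13,0],[0,-0.004,-0.015,0.2,0],[0,-0.004,-0.015,0.27,0],[0,-0.004,-0.015,0.298,0]]'; python3 -m pendant '[[0,0.02,0,0,0],[0,0.05,0,0,0],[0,0.09,0,0,0],[0,0.13,0,0,0],[0,0.17,0,0,0]]'; python3 g.py -49 118 40; python3 -m pendant '[[0,0.05,0,0,0],[0,0.1,0,0,0],[0,0.15,0,0,0],[0,0.2,0,0,0],[0,0.25,0,0,0]]';  python3 g.py -49 118 40
```

```text
time_s: 40.02
eef_pos: [541.6, -244.9, 36.1]
orientation: [[0.056, 0.998, -0.006], [0.998, -0.056, 0.004], [0.004, -0.006, -1.0]]
contact_force: [-0.9, 0.2, 0.0]
grip_width: -0.002
finger_force: 0.0
time_s: 40.43
eef_pos: [550.8, -161.9, 42.4]
orientation: [[0.056, 0.998, 0.004], [0.998, -0.056, -0.003], [-0.003, 0.005, -1.0]]
contact_force: [0.7, -2.7, -2.1]
grip_width: 0.001
finger_force: 1.5
t 40.4 L [ -47.1 -155.7] 42.4 d [ 0.5475 -0.0036  0.0032] spin 0.0002 w 0.001
time_s: 40.85
eef_pos: [558.2, -36.4, 42.7]
orientation: [[0.055, 0.998, 0.006], [0.998, -0.055, -0.003], [-0.002, 0.006, -1.0]]
contact_force: [0.5, -3.9, -2.0]
grip_width: -0.001
finger_force: 1.6
t 40.9 L [-46.7 -30. ] 42.7 d [ 0.2961 -0.0043  0.0047] spin 0.0004 w -0.001
```

```bash
python3 -m pendant '[[0,0.05,0,0,0],[0,0.1,0,0,0],[0,0.15,0,0,0],[0,0.2,0,0,0],[0,0.23,0,0,0]]'; python3 -m pendant '[[0,0.008,0,0,0],[0,0.016,0,0,0],[0,0.024,0,0,0],[0,0.032,0,0,0]]'; python3 g.py -49 118 40
```

```text
time_s: 41.27
eef_pos: [564.2, 80.4, 42.9]
orientation: [[0.054, 0.999, 0.006], [0.999, -0.054, -0.001], [-0.0, 0.006, -1.0]]
contact_force: [1.7, -3.3, -0.4]
grip_width: 0.001
finger_force: 1.3
time_s: 41.6
eef_pos: [563.7, 92.8, 41.2]
orientation: [[0.057, 0.998, 0.001], [0.998, -0.057, -0.0], [-0.0, 0.001, -1.0]]
contact_force: [0.1, -2.4, 1.7]
grip_width: -0.005
finger_force: 0.9
t 41.6 L [-48.4  99.3] 41.2 d [ 0.0374 -0.0012  0.0023] spin -0.0006 w -0.005
```

```bash
python3 -m pendant '[[0,0.01,0,0,0],[0,0.02,0,0,0],[0,0.03,0,0,0]]'; python3 g.py -49 118 40; python3 -m pendant '[[0,0.007,0,0,0],[0,0.014,0,0,0]]';  python3 g.py -49 118 40
```

```text
time_s: 41.85
eef_pos: [564.3, 107.9, 40.3]
orientation: [[0.058, 0.998, -0.0], [0.998, -0.058, -0.0], [-0.0, -0.0, -1.0]]
contact_force: [0.7, -2.0, 2.0]
grip_width: 0.002
finger_force: 0.9
t 41.9 L [-48.6 114.4] 40.3 d [ 0.0073 -0.0007  0.0006] spin -0.0009 w 0.002
time_s: 42.02
eef_pos: [564.6, 112.5, 40.2]
orientation: [[0.053, 0.999, -0.001], [0.999, -0.053, -0.006], [-0.006, -0.0, -1.0]]
contact_force: [-1.2, -21.8, 2.1]
grip_width: 0.0
finger_force: 10.9
t 42.0 L [-48.6 118.9] 40.2 d [-0.0018 -0.0008  0.0005] spin 0.0014 w 0.0
```

Hit the shut stop. I'll push once more gently, back off, lift clear, and check.

```bash
python3 -m pendant '[[0,0.003,0,0,0],[0,0.003,0,0,0]]'; python3 -m pendant '[[0,-0.04,0,0,0],[0,-0.05,0,-0.06,0],[0,-0.05,0,-0.14,0],[0,-0.05,-0.05,-0.22,0],[0,-0.05,-0.1,-0.3,0]]'; python3 -m pendant '[[0,0,-0.07,0,0],[0,0,-0.14,0,0],[0,0,-0.2,0,0],[0,0,-0.2,0,0],[0,0,-0.2,0,0]]'; python3 -W ignore hung.py; python3 -W ignore - <<'E'
from g import *
s=snap('side','side7.png'); W=cloud(s); L=(W[...,:2]-O)@R; z=W[...,2]
m=(z>45)&(z<100)&(L[...,0]<-44)&(L[...,0]>-58)&(L[...,1]<180)&(L[...,1]>90); print('handle',m.sum(),np.round(np.percentile(L[m],[5,50,95],axis=0),1).tolist())
E
```

```text
time_s: 42.18
eef_pos: [564.6, 112.3, 40.3]
orientation: [[0.053, 0.999, -0.001], [0.999, -0.053, -0.007], [-0.007, -0.001, -1.0]]
contact_force: [-1.2, -16.7, 2.8]
grip_width: 0.0
finger_force: 8.1
time_s: 42.6
eef_pos: [519.5, 94.2, 181.9]
orientation: [[0.058, 0.998, 0.0], [0.998, -0.058, 0.001], [0.001, 0.0, -1.0]]
contact_force: [0.1, 0.1, -0.0]
grip_width: 0.007
finger_force: 0.0
time_s: 43.02
eef_pos: [417.4, 100.5, 181.0]
orientation: [[0.056, 0.998, -0.001], [0.998, -0.056, 0.001], [0.001, -0.001, -1.0]]
contact_force: [1.2, 0.5, -0.4]
grip_width: 0.003
finger_force: 0.0
side slot 1 [(104, [69.8, 124.1])] top 181.0
side slot 2 [(103, [69.4, 74.8]), (67, [70.7, 74.6])] top 181.0
side slot 3 [(92, [70.8, 26.8]), (79, [70.6, 26.4])] top 181.0
side slot 4 [(92, [71.0, -23.4]), (68, [70.7, -24.6])] top 181.0
side slot 5 [(89, [70.6, -74.1]), (57, [70.2, -76.0])] top 179.0
side slot 6 [(79, [70.0, -123.1]), (45, [70.5, -126.7])] top 180.0
top slot 1 [(56, [70.5, 122.7]), (47, [73.1, 128.0])] top 179.0
top slot 2 [(51, [70.6, 75.2]), (65, [70.9, 69.4])] top 181.0
top slot 3 [(46, [70.2, 26.5]), (70, [71.4, 30.2])] top 182.0
top slot 4 [(46, [70.5, -24.1]), (65, [71.9, -25.5])] top 180.0
top slot 5 [(50, [70.2, -75.0]), (58, [72.0, -77.7])] top 181.0
top slot 6 [(52, [70.0, -124.9]), (50, [72.6, -129.2])] top 185.0
bench (428, -118.3) 0  0 
bench (447.8, -1) 0  0 
bench (468.3, 131.1) 0  0 
bench (436, 244.1) 0  0 
bench (424.4, 361.5) 0  0 
handle 106 [[-53.5, 134.2], [-50.7, 139.8], [-46.2, 142.6]]
```

View pics/side7.png

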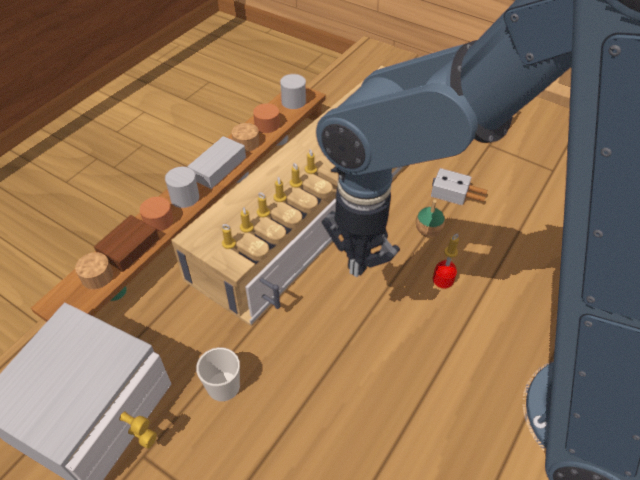

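The picture shows six sinkers hung in a row at the back of the slots. The handle is at (272,293), so the door has moved the full 330 mm to shut, and the other tackle looks undisturbed.

```bash
python3 -c "from bench import bot; print(bot.sign_off())"
```

```text
the job is handed in; nothing more can be done
None
```

I handed the job in at about 43 s: all five bench sinkers and the one already hanging are pushed to the back of their own slots, the door travelled its full 330 mm to shut, and I did not touch the other tackle.

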